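# Set out the model houses on the site board

## Task

Slide the clear cover of the model case fully back, then stand every loose model house squarely on a card plot of its own, ridges and long sides in line with the plots: gabled houses in the row headed by the glued-down gabled sample, flat-roofed houses in the row headed by the flat-roofed sample, any free plots of that row. Then slide the cover fully shut; leave the tower offcut and the other things on the table where they are.

Things in the scene. Friction and masses are not known exactly. Their poses are not given: they have to be found in the camera images.
- case: Plywood presentation case, fixed to the table. Origin: on the table under the middle of the plot area; x away from the robot (at yaw 0), y left. Board 12 mm thick, x -100 to 360 mm, y -205 to 205 mm. Side walls 10 mm thick at y = +-200 mm, tops 70 mm above the table; front (-x) open; behind x = 140 mm a solid rear locker 58 mm high.
- board (a point): Middle of the plot area, on the board's upper face (12 mm above the table), axes as the case. Around it 8 flush card plots (70 x 44 mm, long along x): two rows at x = -58 and +58 mm, each with four plots at y = 112.5, 37.5, -37.5 and -112.5 mm. The leftmost plot (y = 112.5) of each row holds a glued-down sample house.
- cover (a joint): Clear acrylic cover, a flat sheet 215 x 410 x 5 mm sliding over the case, its underside 70 mm above the table; 0 = shut over both rows, grows as it slides back (the case's +x) to 0.24 m = fully back, clear of the plots. It stays where it is left; friction about 2.5 N, hard stops at both ends. It may start up to 60 mm open.
- cover_grip (a point): Middle of the cover's wooden handle bar, 92 mm above the table. The bar is 70 mm long along the case's x, 16 mm wide and 30 mm tall, standing on the sheet from 75 to 105 mm above the table; pinch it across its width (along the case's y) from above and slide it along the case's x.
- gable_sample: Glued-down sample of a gabled house (shape as gable1), on the leftmost plot of one of the two rows, origin in the middle of its underside, axes parallel to the case's. It marks its row as the row for gabled houses: that row's free plots lie at y = -75, -150 and -225 mm in this frame (x = 0, z = 0).
- flat_sample: Glued-down sample of a flat-roofed house (shape as flat1), on the leftmost plot of the other row; marks the row for flat-roofed houses in the same way: free plots at y = -75, -150 and -225 mm in this frame.
- gable1: Loose pale-wood gabled model house, 62 (x) x 36 (y) mm, vertical walls 30 mm high, pitched roof with its ridge along x, 48 mm high in all; about 70 g; origin in the middle of its underside. Looks the same turned by half a turn. May be absent.
- flat1: Loose pale-wood flat-roofed model house, 62 (x) x 36 (y) x 34 mm, with a 20 x 20 x 10 mm stair box on the roof at x = 15 mm; about 80 g; origin in the middle of its underside. Either way round will do on its plot. May be absent.
- gable2: Loose pale-wood gabled model house, 62 (x) x 36 (y) mm, vertical walls 30 mm high, pitched roof with its ridge along x, 48 mm high in all; about 70 g; origin in the middle of its underside. Looks the same turned by half a turn. May be absent.
- flat2: Loose pale-wood flat-roofed model house, 62 (x) x 36 (y) x 34 mm, with a 20 x 20 x 10 mm stair box on the roof at x = 15 mm; about 80 g; origin in the middle of its underside. Either way round will do on its plot. May be absent.
- gable3: Loose pale-wood gabled model house, 62 (x) x 36 (y) mm, vertical walls 30 mm high, pitched roof with its ridge along x, 48 mm high in all; about 70 g; origin in the middle of its underside. Looks the same turned by half a turn. May be absent.
- flat3: Loose pale-wood flat-roofed model house, 62 (x) x 36 (y) x 34 mm, with a 20 x 20 x 10 mm stair box on the roof at x = 15 mm; about 80 g; origin in the middle of its underside. Either way round will do on its plot. May be absent.
- tower: Bystander, to be left alone: 45 x 45 x 85 mm pale-wood tower offcut, no part of the layout; origin in the middle of its underside.
- tape: Bystander, to be left alone: paper tape roll lying flat, 90 mm across, 24 mm high; origin in the middle of its underside.
- glue: Bystander, to be left alone: glue bottle, 64 mm across, 170 mm high; origin in the middle of its underside.
- mug: Bystander, to be left alone: white mug, 80 mm across, 90 mm high; origin in the middle of its underside.
- jar: Bystander, to be left alone: clear jar, 70 mm across, 100 mm high; origin in the middle of its underside.
- sanding_block: Bystander, to be left alone: cork sanding block, 110 x 60 x 35 mm; origin in the middle of its underside.
Mind the look-alikes: they are no part of the job. Leave any purple look-alike of the gable1 alone.

How it is judged:
By the outcome, as a careful person would: the job done as asked, in the order asked, and still so for the second after the job is handed in, with the robot touching nothing.
Of gable1, gable2, gable3, flat1, flat2, flat3 only 4 to 6 are there at a start; the rules pass over those that are not, and their reading is None.
At some moment in a run one of gable1, gable2, gable3, flat1, flat2, flat3 may be knocked a few centimetres aside while the robot is not near it.
It also fails if it takes over 210 s, if anything falls off the work surface, if the arm or the gripper's body presses on something with over 40 N, if the wrist force passes 120 N, or if a joint passes its speed limit or range.

## Robot

A 7-joint arm with a two-finger parallel gripper is mounted at the origin on the work surface. World frame = base frame: x ahead of the robot, y to its left, z up, the work surface at z = 0. Lengths are in m, angles in rad, forces in N, time in s.
With the tool pointing down it reaches from about 0.4 to 0.85 m from the base axis. Payload 10.4 kg.
Tool frame: the origin (TCP) lies at the very end of the fingers, on their centre line; the grasp point (between the pads) lies 19 mm behind it; z points along the fingers, y is the line along which they close (so a half turn about z gives the same grasp; the last joint's range is limited). The gripper opens to 85 mm and grips with 20 to 120 N. Pads are 22 mm wide; open, the fingers measure 114 mm over their backs; the gripper's body (76 mm by 85 mm) begins 54 mm behind the grasp point. The pads swing forward as they close: fully open they stand 13 mm farther back than shut.
Start: joints at [-1.344, 0.332, -0.065, 1.46, 0.022, 1.35, -0.088], TCP at [0.154, 0.606, 0.231] pointing down, gripper open.
Joint ranges: [-2.6, 2.6], [-0.5, 2.12], [-1.47, 1.34], [0.16, 2.42], [-1.27, 4.41], [0.06, 2.06], [-2.6, 2.6]. Speed limits (rad/s): [2.22, 2.22, 2.79, 2.79, 3.14, 3.14, 3.14].

## Interface

Orientations are given as a unit quaternion [x, y, z, w].
In Python, from workcell import * gives the robot as it stands. The module is installed in compiled form; this text tells all that it offers.
- The arm moves only by the tool carry_out, never from a script. Its argument "motion" is a list of rows, each an object with "xyz": the shift along the tool's x, y, z in m, a list of three; "angular": the turn, a rotation vector about the tool's x, y, z in degrees, a list of three. A call has 1 to 12 rows; each row is the pose to reach, as a shift and turn from the pose commanded when the call began, along the tool's axes at that moment; what a row does not reach only later rows make up. A row lasts 1/10 s, in which the tool goes at most 50 mm and 8.59 degrees, less where a joint would pass 70% of its speed; a pose out of reach is approached as far as the arm can. A call with a gripper value outside its range is refused whole. "hand" is the opening, from 0 (shut) to 1 (fully open), set as the call begins (left out, the last holds). The fingers move at their own pace and stop on an object; "grip_force" is the grip in N (left out, the last holds). Time passes only in rows, so rows that repeat a pose let the fingers close. It gives the time, the measured TCP pose, the force, the opening and the grip force at its end, in the units of the state.
- get_obs(): the state, without advancing time (a new reading comes with each control period).
- camera(name): name is "side" or "top" or "wrist"; returns a dict with "img" (480x640x3 uint8, red, green, blue), "fx", "fy", "cx", "cy" (pixels), "k1" (the pictures are not rectified: a ray, as slopes to the right and down, at radius r is drawn at 1 + k1 r^2 times it, then the intrinsics apply), "extrinsics" (4x4, takes a point from camera to world coordinates). Camera axes: x right, y up, looking along -z (the intrinsics and any distortion apply to the point x, -y, -z); pixel columns grow to the right and rows downward; lengths in m; the calibration is good to about 2 mm. A picture is of the moment at which its call begins. There is no depth.
- hand_in(): hands the job in; it is judged then, once.
The state is a dict: "clock": time; "joint_pos": joint angles; "joint_velocities": joint speeds; "tau": joint torques, N m; "position": TCP position; "ee_rot": TCP orientation; "ft_force": force on the tool from outside, world axes, zero at the start; "torque": the same for the moment, N m; "grip_width": opening from 0.0 (shut) to 1.0 (fully open); "grasp_force": force on a finger pad.
Only numpy, scipy, OpenCV 4.12 (cv2) and the standard library are available. Lean on these libraries where they do the work, as an engineer would, in place of code of your own. Each camera call takes 0.05 s, during which the arm holds its last target. There are 200 camera calls.

## Working session

There is one attempt and no reset: what is moved stays moved. The work goes in short steps, Python scripts to look and compute and a tool call to move; the robot and the scene stay as the last step left them, time stands still between calls to the robot, and variables do not carry over. Pictures are saved under pics/ and viewed, at most 14 in all, crops included, and the job is handed in when it is done.

Besides the shell and the picture viewer there is one more tool, called after "Emit:" by a JSON object that holds its "op" and its "data", one argument or row to a line. carry_out: Moves the arm, as the interface text tells. Its arguments: {"type":"object","properties":{"motion":{"type":"array"},"hand":{"type":"number"},"grip_force":{"type":"number"}},"required":["motion"]}

```bash
mkdir -p pics; cat > h.py <<'E'
from workcell import *
import numpy as np, cv2
from scipy.spatial.transform import Rotation as R
def save(name,fn):
    c=camera(name); cv2.imwrite('pics/'+fn,c['img'][:,:,::-1]); np.savez('pics/'+fn+'.npz',**{k:v for k,v in c.items()}); return c
def load(fn): return dict(np.load('pics/'+fn+'.npz'))
def ray(c,u,v):
    d=np.array([(u-c['cx'])/c['fx'],(v-c['cy'])/c['fy']]);s=d.copy()
    for _ in range(20): s=d/(1+c['k1']*(s@s))
    E=np.array(c['extrinsics']);return E[:3,3],E[:3,:3]@np.array([s[0],-s[1],-1])
def onz(c,u,v,z):
    o,d=ray(c,u,v);return o+d*(z-o[2])/d[2]
def proj(c,P):
    E=np.array(c['extrinsics']);p=(np.atleast_2d(P)-E[:3,3])@E[:3,:3]
    s=np.c_[p[:,0]/-p[:,2],-p[:,1]/-p[:,2]];s=s*(1+c['k1']*(s**2).sum(1,keepdims=True))
    return s*[c['fx'],c['fy']]+[c['cx'],c['cy']]
E
python3 - <<'E'
from h import *
for n in ('top','side'):
    c=save(n,n+'0.png');print(n,c['fx'],c['k1'],np.round(c['extrinsics'],3).tolist())
o=get_obs();print(o['position'],R.from_quat(o['ee_rot']).as_matrix().round(3).tolist(),o['clock'])
E
```

```text
top 569.5499483186064 -0.012292827579777862 [[0.022, 0.997, -0.075, 0.397], [-1.0, 0.02, -0.022, 0.012], [-0.02, 0.075, 0.997, 1.541], [0.0, 0.0, 0.0, 1.0]]
side 534.9042899192542 -0.12161809044523626 [[0.762, 0.326, -0.56, -0.256], [-0.648, 0.366, -0.669, -0.846], [-0.013, 0.872, 0.489, 0.739], [0.0, 0.0, 0.0, 1.0]]
[0.15443295 0.60528605 0.23061269] [[-0.969, 0.247, -0.0], [0.247, 0.969, -0.001], [-0.0, -0.001, -1.0]] 0.1
```

View pics/top0.png

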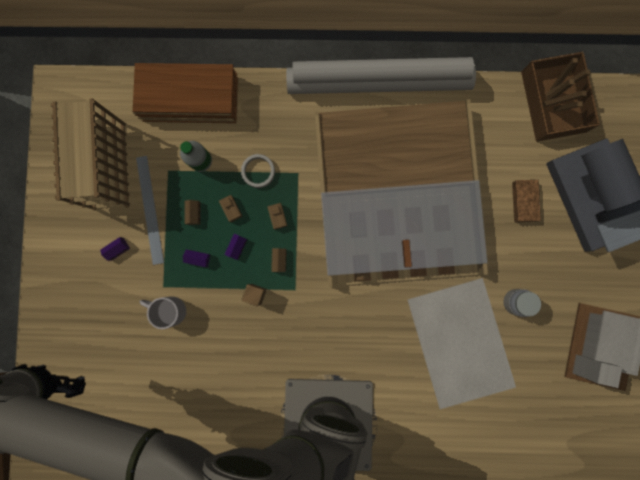

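View pics/side0.png

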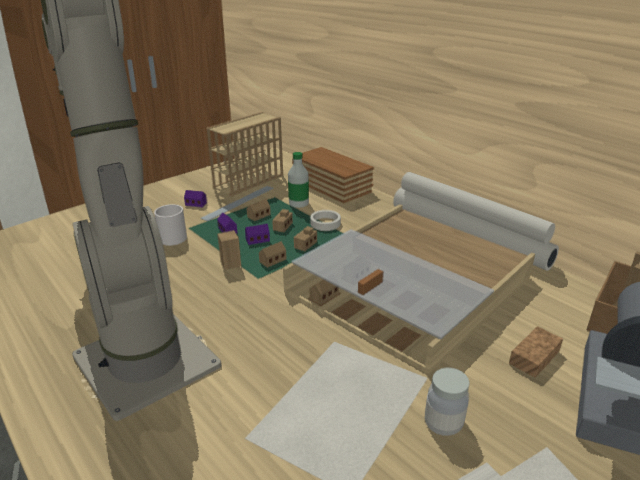

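The top view shows the mat with four pale houses near (192,212), (230,208), (277,216) and (278,260), purple ones at (196,258) and (236,247), the tower at (255,295), and the cover handle at (407,253). I'll zoom in on the mat and the case.

```bash
python3 - <<'E'
from h import *
i=cv2.imread('pics/top0.png')
a=cv2.resize(i[160:310,155:310],None,fx=3.8,fy=3.8,interpolation=cv2.INTER_CUBIC)
cv2.imwrite('pics/matcrop.png',cv2.convertScaleAbs(a,alpha=1.6))
a=cv2.resize(i[95:295,310:500],None,fx=3,fy=3,interpolation=cv2.INTER_CUBIC)
cv2.imwrite('pics/casecrop.png',cv2.convertScaleAbs(a,alpha=1.6))
E
```

```text
(no output)
```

View pics/matcrop.png

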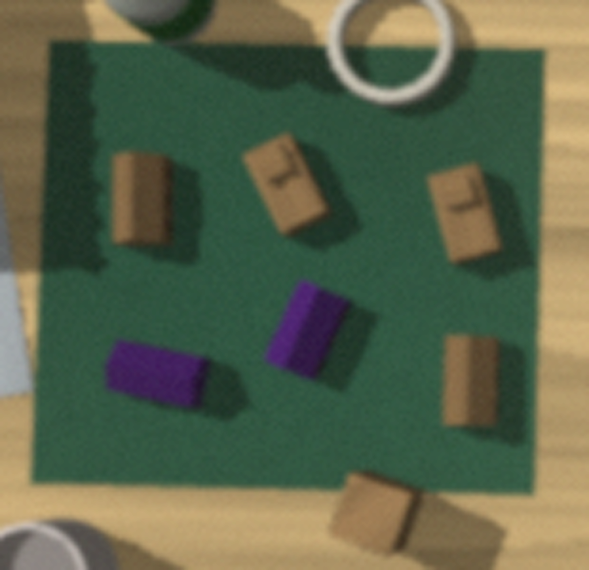

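View pics/casecrop.png

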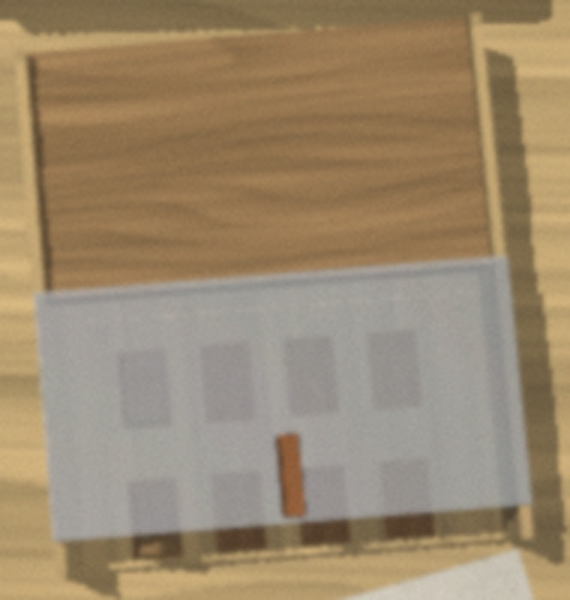

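The mat crop shows gabled houses at crop (140,198) and (471,380), flat-roofed ones at (286,184) and (464,213), and nothing else pale except the tower. The case crop shows the cover corners at (37,295), (507,257), (530,503) and (55,538), with the handle running from (288,435) to (294,516).

```bash
python3 - <<'E'
from h import *
c=load('top0.png')
C=lambda p,z:onz(c,p[0]/3+310-.33,p[1]/3+95-.33,z)
cov=np.array([C(p,.075) for p in [(37,295),(507,257),(530,503),(55,538)]])
print(cov.round(4),np.linalg.norm(np.diff(cov,axis=0),axis=1))
d=cov[0]-cov[1];print('yaw',np.degrees(np.arctan2(-d[0],d[1])), cov.mean(0))
h=np.array([C(p,.105) for p in [(276,436),(298,434),(304,515),(283,518)]]);print('handle',h.mean(0)); d=(h[0]+h[1]-h[2]-h[3])/2;print(np.degrees(np.arctan2(d[1],d[0])),np.linalg.norm(d))
M=lambda p,z:onz(c,p[0]/3.8+155-.37,p[1]/3.8+160-.37,z)
b=C((475,15),.07);print('wall back right',b, 'back left',C((25,57),.07))
for n,ps,z in [('g140',[(141,152),(140,244)],.048),('g471',[(473,335),(471,427)],.048),('f286',[(243,155),(290,133),(329,211),(287,235)],.034),('f464',[(427,177),(477,163),(500,247),(455,263)],.034)]:
    q=np.array([M(p,z) for p in ps]);m=q.mean(0)
    d=q[0]-q[1] if len(q)==2 else (q[0]+q[1]-q[2]-q[3])/2
    print(n,m.round(4),np.degrees(np.arctan2(d[1],d[0])).round(1),np.linalg.norm(d).round(4))
E
```

```text
[[ 0.604   0.0272  0.075 ]
 [ 0.6447 -0.3774  0.075 ]
 [ 0.4332 -0.3969  0.075 ]
 [ 0.3948  0.0075  0.075 ]] [0.4066223  0.21239138 0.4062214 ]
yaw 5.749046710958692 [ 0.51915947 -0.18489159  0.075     ]
handle [ 0.45114944 -0.18848228  0.105     ]
5.112756515670734 0.06846084838969926
wall back right [ 0.85897531 -0.35098425  0.07      ] back left [0.81495495 0.04214665 0.07      ]
g140 [0.5514 0.3719 0.048 ] 1.6 0.0645
g471 [0.4289 0.137  0.048 ] 0.3 0.0635
f286 [0.5651 0.272  0.034 ] 29.4 0.0634
f464 [0.547  0.1464 0.034 ] 18.1 0.0626
```

```bash
cat >> h.py <<'E'
def plan(p,psi):
    """shift/turn (tool axes) to bring the TCP to p, tool y at angle psi deg, tool down"""
    o=get_obs();A=R.from_quat(o['ee_rot']);a=np.radians(psi)
    y=np.array([np.cos(a),np.sin(a),0]);z=np.array([0,0,-1.]);T=R.from_matrix(np.c_[np.cross(y,z),y,z])
    print('at',o['position'].round(4) if hasattr(o['position'],'round') else o['position'],'xyz',A.inv().apply(np.array(p)-o['position']).round(4).tolist(),'ang',(A.inv()*T).as_rotvec(degrees=True).round(1).tolist(),'j',np.round(o['joint_pos'],2).tolist(),'t',round(o['clock'],1),'w',round(o['grip_width'],3),'f',np.round(o['ft_force'],1))
E
python3 -c "
from h import *
plan((.5,.3,.25),-20);plan((.451,-.1885,.2),-84.5)"
```

```text
at [0.1544 0.6053 0.2306] xyz [-0.4103, -0.2104, -0.0191] ang [-0.0, 0.1, 95.7] j [-1.34, 0.33, -0.06, 1.46, 0.02, 1.35, -0.09] t 0.1 w 1.001 f [ 0.3 -0.1  0.4]
at [0.1544 0.6053 0.2306] xyz [-0.4836, -0.6958, 0.0315] ang [-0.0, 0.1, 160.2] j [-1.34, 0.33, -0.06, 1.46, 0.02, 1.35, -0.09] t 0.1 w 1.001 f [ 0.3 -0.1  0.4]
```

Emit:
{"op": "carry_out", "data": {
  "motion": [
    {"xyz": [-0.41,-0.21,-0.02],"angular": [0,0,95.7]},
    {"xyz": [-0.41,-0.21,-0.02],"angular": [0,0,95.7]},
    {"xyz": [-0.41,-0.21,-0.02],"angular": [0,0,95.7]},
    {"xyz": [-0.41,-0.21,-0.02],"angular": [0,0,95.7]},
    {"xyz": [-0.41,-0.21,-0.02],"angular": [0,0,95.7]},
    {"xyz": [-0.41,-0.21,-0.02],"angular": [0,0,95.7]},
    {"xyz": [-0.41,-0.21,-0.02],"angular": [0,0,95.7]},
    {"xyz": [-0.41,-0.21,-0.02],"angular": [0,0,95.7]},
    {"xyz": [-0.41,-0.21,-0.02],"angular": [0,0,95.7]},
    {"xyz": [-0.41,-0.21,-0.02],"angular": [0,0,95.7]},
    {"xyz": [-0.41,-0.21,-0.02],"angular": [0,0,95.7]},
    {"xyz": [-0.41,-0.21,-0.02],"angular": [0,0,95.7]}
  ],
  "hand": 1
}}

```text
clock: 1.3
position: [0.5, 0.3003, 0.2509]
ee_rot: [0.82, 0.572, -0.0, 0.0]
ft_force: [0.4, 0.6, -0.4]
grip_width: 1.0
grasp_force: 0.0
```

```bash
python3 -c "
from h import *
plan((.451,-.1885,.14),-84.5)"
```

```text
at [0.5    0.3003 0.2509] xyz [-0.4754, 0.1232, 0.1112] ang [0.0, 0.0, 64.3] j [-0.94, 0.23, 0.39, 1.57, -0.09, 1.36, -0.9] t 1.3 w 1.0 f [ 0.4  0.6 -0.4]
```

Emit:
{"op": "carry_out", "data": {
  "motion": [
    {"xyz": [-0.475,0.123,0.06],"angular": [0,0,64.3]},
    {"xyz": [-0.475,0.123,0.06],"angular": [0,0,64.3]},
    {"xyz": [-0.475,0.123,0.06],"angular": [0,0,64.3]},
    {"xyz": [-0.475,0.123,0.06],"angular": [0,0,64.3]},
    {"xyz": [-0.475,0.123,0.06],"angular": [0,0,64.3]},
    {"xyz": [-0.475,0.123,0.06],"angular": [0,0,64.3]},
    {"xyz": [-0.475,0.123,0.06],"angular": [0,0,64.3]},
    {"xyz": [-0.475,0.123,0.06],"angular": [0,0,64.3]},
    {"xyz": [-0.475,0.123,0.06],"angular": [0,0,64.3]},
    {"xyz": [-0.475,0.123,0.06],"angular": [0,0,64.3]},
    {"xyz": [-0.475,0.123,0.06],"angular": [0,0,64.3]},
    {"xyz": [-0.475,0.123,0.06],"angular": [0,0,64.3]}
  ]
}}

```text
clock: 2.5
position: [0.4526, -0.1879, 0.1911]
ee_rot: [0.999, 0.05, -0.0, -0.0]
ft_force: [-0.7, 0.3, 0.8]
grip_width: 1.005
grasp_force: 0.0
```

```bash
python3 -c "
from h import *
plan((.451,-.1885,.081),-84.5)
c=save('wrist','w1.png');print(c['fx'],np.round(c['extrinsics'],3).tolist())"
```

```text
at [ 0.4526 -0.1879  0.1911] xyz [-0.0016, 0.0005, 0.1101] ang [-0.0, 0.0, 0.3] j [-0.52, 0.05, 0.86, 1.9, -0.04, 1.21, -1.12] t 2.5 w 1.005 f [-0.7  0.3  0.8]
347.8114501106431 [[0.1, 0.957, 0.272, 0.522], [-0.995, 0.096, 0.028, -0.182], [0.001, -0.274, 0.962, 0.333], [0.0, 0.0, 0.0, 1.0]]
```

View pics/w1.png

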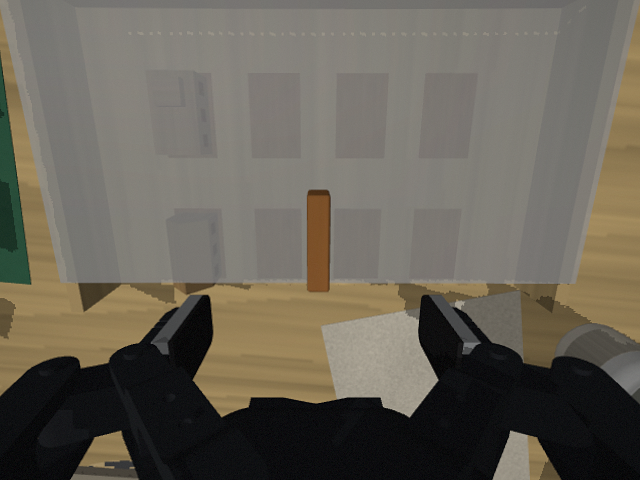

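The wrist view shows the flat sample (with its stair box) heading the back row at (180,115) and a gabled sample in the front row at (195,245). The handle is at (318,240), centred between the fingers.

```bash
python3 - <<'E'
from h import *
c=load('w1.png')
h=np.array([onz(c,*p,.105) for p in [(307,195),(330,195),(330,291),(307,291)]]);print(h.mean(0),np.linalg.norm(h[0]-h[3]),np.linalg.norm(h[0]-h[1]))
for ps in [[(249,73),(300,73),(301,158),(252,158)],[(336,73),(389,73),(386,158),(334,158)],[(425,73),(474,73),(472,158),(420,158)]]:
    q=np.array([onz(c,*p,.012) for p in ps]);print(q.mean(0).round(4),np.linalg.norm(q[0]-q[3]),np.linalg.norm(q[0]-q[1]),np.degrees(np.arctan2(*(q[0]+q[1]-q[2]-q[3])[1::-1])))
E
```

```text
[ 0.45340719 -0.19086329  0.105     ] 0.06857708927814163 0.015131798085181164
[ 0.5376 -0.1455  0.012 ] 0.06970653687651066 0.0429645200236167 5.316096828678982
[ 0.5451 -0.2197  0.012 ] 0.06973732171650901 0.04465786549936435 6.079276470492839
[ 0.5524 -0.2946  0.012 ] 0.0696966216478999 0.04113442642314095 9.372104000986408
```

Emit:
{"op": "carry_out", "data": {
  "motion": [
    {"xyz": [0,0.002,0.04],"angular": [0,0,0]},
    {"xyz": [0,0.002,0.07],"angular": [0,0,0]},
    {"xyz": [0,0.002,0.095],"angular": [0,0,0]},
    {"xyz": [0,0.002,0.11],"angular": [0,0,0]},
    {"xyz": [0,0.002,0.11],"angular": [0,0,0]},
    {"xyz": [0,0.002,0.11],"angular": [0,0,0]}
  ]
}}

```text
clock: 3.15
position: [0.4536, -0.1886, 0.0817]
ee_rot: [0.999, 0.051, -0.0, -0.0]
ft_force: [0.1, -0.6, 0.3]
grip_width: 0.998
grasp_force: 0.0
```

Emit:
{"op": "carry_out", "data": {
  "motion": [
    {"xyz": [0,0,0],"angular": [0,0,0]},
    {"xyz": [0,0,0],"angular": [0,0,0]},
    {"xyz": [0,0,0],"angular": [0,0,0]},
    {"xyz": [0,0,0],"angular": [0,0,0]},
    {"xyz": [0,0,0],"angular": [0,0,0]},
    {"xyz": [0,0,0],"angular": [0,0,0]},
    {"xyz": [0,0,0],"angular": [0,0,0]},
    {"xyz": [0,0,0],"angular": [0,0,0]}
  ],
  "hand": 0,
  "grip_force": 40
}}

```text
clock: 3.95
position: [0.4533, -0.1898, 0.0816]
ee_rot: [0.999, 0.05, 0.0, 0.0]
ft_force: [-1.2, -0.1, 5.7]
grip_width: 0.181
grasp_force: 40.6
```

```bash
python3 -c "
from h import *
plan((.453+.2*.9952,-.190+.2*.0976,.081),-84.4)"
```

```text
at [ 0.4533 -0.1898  0.0816] xyz [0.1997, 0.0004, 0.0007] ang [0.0, -0.0, 0.1] j [-0.45, 0.24, 0.84, 2.01, -0.21, 0.98, -0.97] t 4.0 w 0.181 f [-1.2 -0.1  5.7]
```

Emit:
{"op": "carry_out", "data": {
  "motion": [
    {"xyz": [0.01,0,0],"angular": [0,0,0]},
    {"xyz": [0.03,0,0],"angular": [0,0,0]},
    {"xyz": [0.05,0,0],"angular": [0,0,0]},
    {"xyz": [0.07,0,0],"angular": [0,0,0]},
    {"xyz": [0.09,0,0],"angular": [0,0,0]},
    {"xyz": [0.11,0,0],"angular": [0,0,0]},
    {"xyz": [0.13,0,0],"angular": [0,0,0]},
    {"xyz": [0.15,0,0],"angular": [0,0,0]},
    {"xyz": [0.17,0,0],"angular": [0,0,0]},
    {"xyz": [0.18,0,0],"angular": [0,0,0]},
    {"xyz": [0.19,0,0],"angular": [0,0,0]},
    {"xyz": [0.19,0,0],"angular": [0,0,0]}
  ]
}}

```text
clock: 5.15
position: [0.6438, -0.1709, 0.0817]
ee_rot: [0.999, 0.05, 0.001, 0.0]
ft_force: [2.6, 0.4, 4.9]
grip_width: 0.176
grasp_force: 40.9
```

Emit:
{"op": "carry_out", "data": {
  "motion": [
    {"xyz": [0.003,0,0],"angular": [0,0,0]},
    {"xyz": [0.006,0,0],"angular": [0,0,0]},
    {"xyz": [0.009,0,0],"angular": [0,0,0]},
    {"xyz": [0.009,0,0],"angular": [0,0,0]}
  ]
}}

```text
clock: 5.55
position: [0.6515, -0.17, 0.0817]
ee_rot: [0.999, 0.05, 0.0, 0.0]
ft_force: [0.4, -1.1, 4.9]
grip_width: 0.173
grasp_force: 41.0
```

Emit:
{"op": "carry_out", "data": {
  "motion": [
    {"xyz": [0.002,0,0],"angular": [0,0,0]},
    {"xyz": [0.004,0,0],"angular": [0,0,0]},
    {"xyz": [0.006,0,0],"angular": [0,0,0]},
    {"xyz": [0.006,0,0],"angular": [0,0,0]}
  ]
}}

```text
clock: 5.95
position: [0.6572, -0.1695, 0.0817]
ee_rot: [0.999, 0.05, 0.0, 0.0]
ft_force: [-1.1, 0.8, 5.6]
grip_width: 0.179
grasp_force: 41.1
```

Emit:
{"op": "carry_out", "data": {
  "motion": [
    {"xyz": [0.002,0,0],"angular": [0,0,0]},
    {"xyz": [0.004,0,0],"angular": [0,0,0]},
    {"xyz": [0.004,0,0],"angular": [0,0,0]}
  ]
}}

```text
clock: 6.25
position: [0.6612, -0.1691, 0.0817]
ee_rot: [0.999, 0.05, 0.0, 0.0]
ft_force: [-1.3, -0.9, 6.2]
grip_width: 0.18
grasp_force: 41.1
```

Emit:
{"op": "carry_out", "data": {
  "motion": [
    {"xyz": [0.002,0,0],"angular": [0,0,0]},
    {"xyz": [0.004,0,0],"angular": [0,0,0]},
    {"xyz": [0.006,0,0],"angular": [0,0,0]},
    {"xyz": [0.006,0,0],"angular": [0,0,0]}
  ]
}}

```text
clock: 6.65
position: [0.6635, -0.1689, 0.0816]
ee_rot: [0.999, 0.049, -0.004, -0.001]
ft_force: [-21.2, 3.6, 18.5]
grip_width: 0.176
grasp_force: 43.0
```

Emit:
{"op": "carry_out", "data": {
  "motion": [
    {"xyz": [0.002,0,0],"angular": [0,0,0]},
    {"xyz": [0.004,0,0],"angular": [0,0,0]},
    {"xyz": [0.006,0,0],"angular": [0,0,0]},
    {"xyz": [0.006,0,0],"angular": [0,0,0]}
  ]
}}

```text
clock: 7.05
position: [0.6649, -0.1687, 0.0811]
ee_rot: [0.999, 0.048, -0.008, -0.002]
ft_force: [-43.1, 7.7, 31.3]
grip_width: 0.18
grasp_force: 45.4
```

Emit:
{"op": "carry_out", "data": {
  "motion": [
    {"xyz": [-0.006,0,0],"angular": [0,0,0]},
    {"xyz": [-0.009,0,0],"angular": [0,0,0]},
    {"xyz": [-0.009,0,0],"angular": [0,0,0]}
  ]
}}

```text
clock: 7.35
position: [0.6635, -0.1688, 0.0812]
ee_rot: [0.999, 0.049, -0.0, -0.0]
ft_force: [-2.6, -0.6, 3.1]
grip_width: 0.177
grasp_force: 41.6
```

Emit:
{"op": "carry_out", "data": {
  "motion": [
    {"xyz": [0,0,0],"angular": [0,0,0]},
    {"xyz": [0,0,0],"angular": [0,0,0]},
    {"xyz": [0,0,0],"angular": [0,0,0]},
    {"xyz": [0,0,0],"angular": [0,0,0]},
    {"xyz": [0,0,0],"angular": [0,0,0]},
    {"xyz": [0,0,-0.03],"angular": [0,0,0]},
    {"xyz": [0,0,-0.07],"angular": [0,0,0]},
    {"xyz": [0,0,-0.12],"angular": [0,0,0]},
    {"xyz": [0,0,-0.15],"angular": [0,0,0]},
    {"xyz": [0,0,-0.15],"angular": [0,0,0]}
  ],
  "hand": 1
}}

```text
clock: 8.35
position: [0.6658, -0.1697, 0.2367]
ee_rot: [0.999, 0.05, 0.004, 0.001]
ft_force: [0.1, 0.6, -0.4]
grip_width: 1.0
grasp_force: 0.0
```

```bash
python3 -c "
from h import *
plan((.43,.137,.23),-90)"
```

```text
at [ 0.6658 -0.1697  0.2367] xyz [-0.2043, -0.3285, 0.0045] ang [0.1, -0.4, 5.7] j [-0.32, 0.55, 0.77, 1.31, -0.38, 1.42, -1.04] t 8.3 w 1.0 f [ 0.1  0.6 -0.4]
```

Emit:
{"op": "carry_out", "data": {
  "motion": [
    {"xyz": [-0.165,-0.395,-0.02],"angular": [0,0,5.7]},
    {"xyz": [-0.165,-0.395,-0.02],"angular": [0,0,5.7]},
    {"xyz": [-0.165,-0.395,-0.02],"angular": [0,0,5.7]},
    {"xyz": [-0.165,-0.395,-0.02],"angular": [0,0,5.7]},
    {"xyz": [-0.165,-0.395,-0.02],"angular": [0,0,5.7]},
    {"xyz": [-0.165,-0.395,-0.02],"angular": [0,0,5.7]},
    {"xyz": [-0.165,-0.395,-0.02],"angular": [0,0,5.7]},
    {"xyz": [-0.165,-0.395,-0.02],"angular": [0,0,5.7]},
    {"xyz": [-0.165,-0.395,-0.02],"angular": [0,0,5.7]},
    {"xyz": [-0.165,-0.395,-0.02],"angular": [0,0,5.7]},
    {"xyz": [-0.165,-0.395,-0.02],"angular": [0,0,5.7]}
  ]
}}

```text
clock: 9.45
position: [0.4604, 0.2082, 0.2508]
ee_rot: [1.0, 0.001, -0.0, 0.0]
ft_force: [-0.0, -1.4, 0.3]
grip_width: 0.999
grasp_force: 0.0
```

```bash
python3 -c "
from h import *
plan((.4289,.137,.2),-90)
c=save('wrist','w2.png')
save('top','top2.png')"
```

```text
at [0.4604 0.2082 0.2508] xyz [-0.0315, 0.0712, 0.0509] ang [0.0, 0.0, 0.1] j [-1.15, 0.04, 0.66, 1.77, -0.03, 1.34, -2.05] t 9.4 w 0.999 f [-0.  -1.4  0.3]
```

View pics/w2.png

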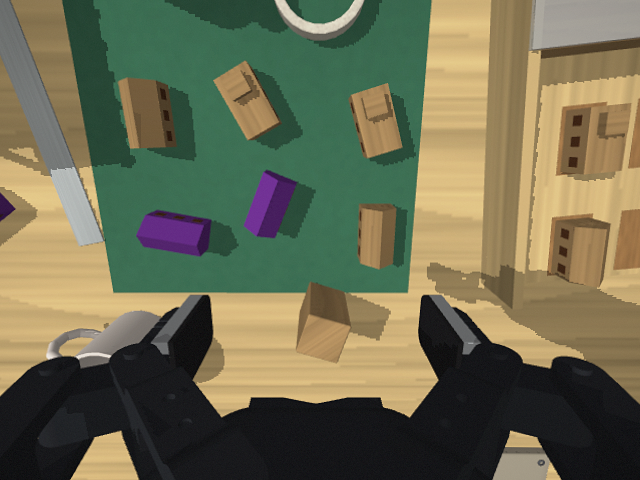

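The wrist view shows all four houses unmoved: gables at (150,113) and (377,236), flats at (248,100) and (376,120). I'll refine their poses by silhouette fitting.

```bash
cat >> h.py <<'E'
from scipy.optimize import minimize
def pts(kind):
    X=[(sx*.031,sy*.018,z) for sx in(1,-1) for sy in(1,-1) for z in(0,.030 if kind=='g' else .034)]
    X+=[(.031,0,.048),(-.031,0,.048)] if kind=='g' else [(.015+a,b,.044) for a in(.01,-.01) for b in(.01,-.01)]
    return np.array(X)
def world(kind,q,z0=0):
    x,y,t=q[0],q[1],np.radians(q[2]);P=pts(kind);c,s=np.cos(t),np.sin(t)
    return np.c_[x+c*P[:,0]-s*P[:,1],y+s*P[:,0]+c*P[:,1],z0+P[:,2]]
def fit(c,kind,q0,S=4,z0=0):
    im=c['img'].astype(float);m=((im[...,0]>1.08*im[...,1])&(im[...,1]>im[...,2])).astype(np.uint8)
    u0=proj(c,world(kind,q0,z0));lo=(u0.min(0)-14).astype(int).clip(0);hi=(u0.max(0)+14).astype(int)
    big=cv2.resize(m[lo[1]:hi[1],lo[0]:hi[0]]*255,None,fx=S,fy=S,interpolation=cv2.INTER_LINEAR)>127
    def cost(d):
        u=(proj(c,world(kind,[q0[0]+d[0]/1e3,q0[1]+d[1]/1e3,q0[2]+d[2]],z0))-lo+.5)*S-.5
        k=np.zeros(big.shape,np.uint8);cv2.fillConvexPoly(k,cv2.convexHull(np.round(u*16).astype(np.int32)),1,shift=4)
        return (k.astype(bool)^big).sum()/k.sum()
    best=min((minimize(cost,[0,0,a],method='Nelder-Mead',options=dict(initial_simplex=np.array([[0,0,a],[8,0,a],[0,8,a],[0,0,a+8]]))) for a in(-6,0,6)),key=lambda r:r.fun)
    d=best.x;return np.array([q0[0]+d[0]/1e3,q0[1]+d[1]/1e3,q0[2]+d[2]]).round(4),round(best.fun,3)
E
python3 - <<'E'
from h import *
for f in('w2.png','top2.png'):
    c=load(f)
    for k,q in [('g',(.551,.372,2)),('g',(.429,.137,0)),('f',(.565,.272,29)),('f',(.547,.146,18))]:
        print(f,k,fit(c,k,q))
E
```

```text
w2.png g (array([0.5533, 0.3771, 2.3532]), np.float64(0.042))
w2.png g (array([0.4297, 0.1397, 0.1427]), np.float64(0.063))
w2.png f (array([ 0.566 ,  0.2737, 28.7871]), np.float64(0.028))
w2.png f (array([ 0.5476,  0.1468, 17.2842]), np.float64(0.03))
top2.png g (array([  0.5609,   0.3838, -19.0182]), np.float64(0.567))
top2.png g (array([0.4282, 0.1398, 1.1798]), np.float64(0.696))
top2.png f (array([ 0.5752,  0.2626, 44.667 ]), np.float64(0.637))
top2.png f (array([ 0.5475,  0.1475, 17.8347]), np.float64(0.554))
```

```bash
python3 - <<'E'
from h import *
c=load('top2.png');c0=load('top0.png')
print([onz(c0,p[0]/3.8+155-.37,p[1]/3.8+160-.37,.085).round(3)[:2] for p in [(360,470),(421,489),(390,555),(328,520)]])
plan((.4297,.1397,.10),-90);plan((.4297,.1397,.005),-90)
E
```

```text
[array([0.367, 0.208]), array([0.355, 0.166]), array([0.31 , 0.186]), array([0.333, 0.228])]
at [0.4612 0.2068 0.251 ] xyz [-0.0313, 0.0671, 0.151] ang [0.0, 0.0, -0.1] j [-1.15, 0.04, 0.66, 1.77, -0.03, 1.34, -2.05] t 9.6 w 1.002 f [ 0.2 -0.8  0.5]
at [0.4612 0.2068 0.251 ] xyz [-0.0313, 0.0671, 0.246] ang [0.0, 0.0, -0.1] j [-1.15, 0.04, 0.66, 1.77, -0.03, 1.34, -2.05] t 9.6 w 1.002 f [ 0.2 -0.8  0.5]
```

Emit:
{"op": "carry_out", "data": {
  "motion": [
    {"xyz": [-0.0313,0.067,0.02],"angular": [0,0,0]},
    {"xyz": [-0.0313,0.067,0.06],"angular": [0,0,0]},
    {"xyz": [-0.0313,0.067,0.1],"angular": [0,0,0]},
    {"xyz": [-0.0313,0.067,0.14],"angular": [0,0,0]},
    {"xyz": [-0.0313,0.067,0.17],"angular": [0,0,0]},
    {"xyz": [-0.0313,0.067,0.17],"angular": [0,0,0]}
  ],
  "hand": 0.7
}}

```text
clock: 10.15
position: [0.4275, 0.1385, 0.0783]
ee_rot: [1.0, -0.001, -0.002, 0.002]
ft_force: [0.0, 0.3, 0.2]
grip_width: 0.705
grasp_force: 0.0
```

```bash
python3 - <<'E'
from h import *
plan((.4297,.1397,.005),-90)
E
```

```text
at [0.4275 0.1385 0.0783] xyz [0.0026, -0.0016, 0.0732] ang [0.3, 0.3, -0.2] j [-1.09, 0.11, 0.72, 2.11, -0.09, 0.96, -1.9] t 10.2 w 0.705 f [0.  0.3 0.2]
```

Emit:
{"op": "carry_out", "data": {
  "motion": [
    {"xyz": [0,0,0],"angular": [0,0,0]},
    {"xyz": [0,0,0.025],"angular": [0,0,0]},
    {"xyz": [0,0,0.05],"angular": [0,0,0]},
    {"xyz": [0,0,0.068],"angular": [0,0,0]},
    {"xyz": [0,0,0.076],"angular": [0,0,0]},
    {"xyz": [0,0,0.076],"angular": [0,0,0]},
    {"xyz": [0,0,0.076],"angular": [0,0,0]}
  ]
}}

```text
clock: 10.85
position: [0.4304, 0.1415, 0.0066]
ee_rot: [1.0, -0.0, 0.001, -0.001]
ft_force: [0.3, 0.1, 0.3]
grip_width: 0.697
grasp_force: 0.0
```

Emit:
{"op": "carry_out", "data": {
  "motion": [
    {"xyz": [0,0,0],"angular": [0,0,0]},
    {"xyz": [0,0,0],"angular": [0,0,0]},
    {"xyz": [0,0,0],"angular": [0,0,0]},
    {"xyz": [0,0,0],"angular": [0,0,0]},
    {"xyz": [0,0,0],"angular": [0,0,0]},
    {"xyz": [0,0,0],"angular": [0,0,0]}
  ],
  "hand": 0,
  "grip_force": 30
}}

```text
clock: 11.45
position: [0.43, 0.1416, 0.0063]
ee_rot: [1.0, -0.0, 0.001, -0.001]
ft_force: [-1.4, -0.9, 8.3]
grip_width: 0.418
grasp_force: 29.8
```

```bash
python3 - <<'E'
from h import *
plan((.43,-.05,.25),-84.4)
E
```

```text
at [0.43   0.1416 0.0063] xyz [0.0002, 0.1913, -0.2439] ang [-0.1, -0.1, -5.6] j [-1.04, 0.27, 0.68, 2.15, -0.24, 0.79, -1.77] t 11.4 w 0.418 f [-1.4 -0.9  8.3]
```

Emit:
{"op": "carry_out", "data": {
  "motion": [
    {"xyz": [0,0,-0.03],"angular": [0,0,0]},
    {"xyz": [0,0,-0.07],"angular": [0,0,0]},
    {"xyz": [0,0,-0.12],"angular": [0,0,0]},
    {"xyz": [0,0.04,-0.16],"angular": [0,0,-5.6]},
    {"xyz": [0,0.08,-0.2],"angular": [0,0,-5.6]},
    {"xyz": [0,0.12,-0.24],"angular": [0,0,-5.6]},
    {"xyz": [0,0.16,-0.244],"angular": [0,0,-5.6]},
    {"xyz": [0,0.2,-0.244],"angular": [0,0,-5.6]},
    {"xyz": [0,0.24,-0.244],"angular": [0,0,-5.6]},
    {"xyz": [0,0.28,-0.244],"angular": [0,0,-5.6]},
    {"xyz": [0,0.3,-0.244],"angular": [0,0,-5.6]},
    {"xyz": [0,0.3,-0.244],"angular": [0,0,-5.6]}
  ]
}}

```text
clock: 12.65
position: [0.4288, -0.1621, 0.2495]
ee_rot: [0.999, 0.046, 0.0, -0.001]
ft_force: [-0.5, 0.8, -0.7]
grip_width: 0.414
grasp_force: 31.0
```

```bash
python3 - <<'E'
from h import *
plan((.43,-.05,.25),-84.4)
c=save('wrist','w3.png')
i=cv2.imread('pics/w3.png')
E
```

```text
at [ 0.4288 -0.1621  0.2495] xyz [0.0115, -0.1115, -0.0003] ang [-0.1, -0.1, -0.3] j [-0.97, -0.27, 1.09, 1.89, 0.24, 1.38, -1.42] t 12.7 w 0.414 f [-0.5  0.8 -0.7]
```

View pics/w3.png

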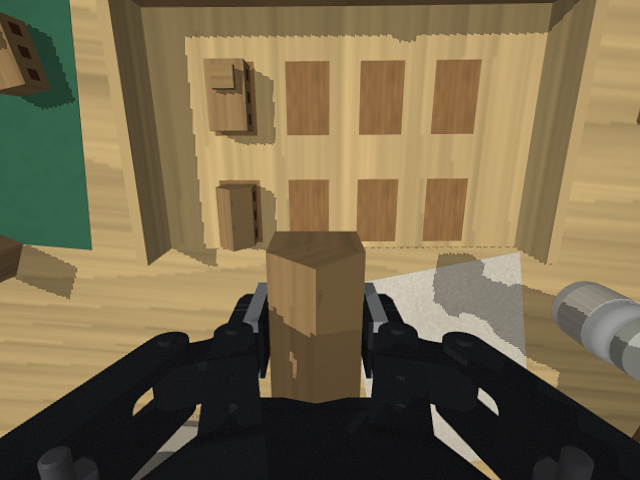

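The wrist view shows the open case: flat sample back-left (230,95), gable sample front-left (238,215), six free plots, and the held house upright. I'll fit the case pose from the plot corners.

```bash
python3 - <<'E'
from h import *
from scipy.optimize import least_squares
c=load('w3.png')
D={(58,37.5):[(285,61),(329,61),(329,135),(286,135)],(58,-37.5):[(362,60),(405,61),(402,134),(359,133)],(58,-112.5):[(438,59),(481,60),(474,134),(431,133)],(-58,-37.5):[(358,179),(398,180),(395,241),(357,241)],(-58,-112.5):[(427,178),(467,179),(462,241),(423,240)]}
L=[];U=[]
for (x,y),u in D.items():
    for (a,b),p in zip([(35,22),(35,-22),(-35,-22),(-35,22)],u): L.append(((x+a)/1e3,(y+b)/1e3));U.append(p)
L=np.array(L);U=np.array(U)
def W(q,L,z):
    C,S=np.cos(q[2]),np.sin(q[2]);return np.c_[q[0]+C*L[:,0]-S*L[:,1],q[1]+S*L[:,0]+C*L[:,1],np.full(len(L),z)]
r=least_squares(lambda q:(proj(c,W(q,L,.012))-U).ravel(),[.484,-.188,.097])
q=r.x;print(q[:2].round(4),np.degrees(q[2]).round(2),'rms px',np.sqrt((r.fun**2).mean()).round(2))
print((r.fun.reshape(-1,4,2).mean(1)).round(1).tolist())
for n,x in(('front/gable',-.058),('back/flat',.058)):
    print(n,W(q,np.array([(x,.0375),(x,-.0375),(x,-.1125)]),.012)[:,:2].round(4).tolist())
a=W(q,np.array([(-.058,.1125),(.058,.1125)]),.012)
print(fit(c,'g',[*a[0,:2],np.degrees(q[2])],z0=.012))
plan((.4227,-.1567,.25),-84.4)
E
```

```text
[ 0.4836 -0.1882] 5.62 rms px 0.7
[[0.5, -0.1], [-0.3, 0.3], [-0.1, 0.0], [-0.2, -0.2], [0.0, 0.0]]
front/gable [[0.4222, -0.1566], [0.4296, -0.2312], [0.4369, -0.3059]]
back/flat [[0.5377, -0.1452], [0.545, -0.2199], [0.5523, -0.2945]]
(array([ 0.4275, -0.0655,  0.1156]), np.float64(1.542))
at [ 0.429  -0.16    0.2494] xyz [-0.006, -0.0039, -0.0006] ang [-0.1, -0.0, -0.2] j [-0.97, -0.27, 1.09, 1.89, 0.24, 1.38, -1.42] t 12.7 w 0.418 f [ 0.1  1.1 -0.4]
```

Emit:
{"op": "carry_out", "data": {
  "motion": [
    {"xyz": [-0.006,-0.004,0],"angular": [0,0,-0.2]},
    {"xyz": [-0.006,-0.004,0.03],"angular": [0,0,-0.2]},
    {"xyz": [-0.006,-0.004,0.07],"angular": [0,0,-0.2]},
    {"xyz": [-0.006,-0.004,0.11],"angular": [0,0,-0.2]},
    {"xyz": [-0.006,-0.004,0.15],"angular": [0,0,-0.2]},
    {"xyz": [-0.006,-0.004,0.18],"angular": [0,0,-0.2]},
    {"xyz": [-0.006,-0.004,0.19],"angular": [0,0,-0.2]},
    {"xyz": [-0.006,-0.004,0.19],"angular": [0,0,-0.2]},
    {"xyz": [-0.006,-0.004,0.19],"angular": [0,0,-0.2]}
  ]
}}

```text
clock: 13.6
position: [0.4229, -0.1553, 0.0597]
ee_rot: [0.999, 0.05, -0.0, 0.0]
ft_force: [0.8, -0.1, -0.9]
grip_width: 0.42
grasp_force: 30.9
```

```bash
python3 - <<'E'
from h import *
plan((.4222,-.1566,.019),-84.4)
E
```

```text
at [ 0.4229 -0.1553  0.0597] xyz [-0.0008, 0.0012, 0.0407] ang [0.0, 0.1, 0.2] j [-0.83, 0.28, 1.21, 2.14, -0.33, 0.93, -0.9] t 13.6 w 0.42 f [ 0.8 -0.1 -0.9]
```

Emit:
{"op": "carry_out", "data": {
  "motion": [
    {"xyz": [-0.001,0.001,0.02],"angular": [0,0,0.2]},
    {"xyz": [-0.001,0.001,0.035],"angular": [0,0,0.2]},
    {"xyz": [-0.001,0.001,0.041],"angular": [0,0,0.2]},
    {"xyz": [-0.001,0.001,0.041],"angular": [0,0,0.2]},
    {"xyz": [-0.001,0.001,0.041],"angular": [0,0,0.2]}
  ]
}}

```text
clock: 14.1
position: [0.423, -0.1564, 0.0195]
ee_rot: [0.999, 0.049, 0.001, -0.0]
ft_force: [-0.0, -0.3, -0.5]
grip_width: 0.415
grasp_force: 31.0
```

Emit:
{"op": "carry_out", "data": {
  "motion": [
    {"xyz": [0,0,0.001],"angular": [0,0,0]},
    {"xyz": [0,0,0.0015],"angular": [0,0,0]},
    {"xyz": [0,0,0.0015],"angular": [0,0,0]}
  ]
}}

```text
clock: 14.4
position: [0.423, -0.1564, 0.0183]
ee_rot: [0.999, 0.049, 0.001, -0.001]
ft_force: [-7.9, 4.6, 26.0]
grip_width: 0.411
grasp_force: 34.2
```

Emit:
{"op": "carry_out", "data": {
  "motion": [
    {"xyz": [0,0,0],"angular": [0,0,0]},
    {"xyz": [0,0,0],"angular": [0,0,0]},
    {"xyz": [0,0,0],"angular": [0,0,0]},
    {"xyz": [0,0,0],"angular": [0,0,0]},
    {"xyz": [0,0,-0.03],"angular": [0,0,0]},
    {"xyz": [0,0,-0.07],"angular": [0,0,0]},
    {"xyz": [0,0,-0.11],"angular": [0,0,0]},
    {"xyz": [0,0,-0.15],"angular": [0,0,0]},
    {"xyz": [0,0,-0.2],"angular": [0,0,0]},
    {"xyz": [0,0,-0.23],"angular": [0,0,0]},
    {"xyz": [0,0,-0.23],"angular": [0,0,0]}
  ],
  "hand": 0.68
}}

```text
clock: 15.5
position: [0.4244, -0.1572, 0.252]
ee_rot: [0.999, 0.049, 0.004, -0.001]
ft_force: [1.0, 0.1, -0.4]
grip_width: 0.681
grasp_force: 0.0
```

```bash
python3 - <<'E'
from h import *
c=save('wrist','w4.png');save('top','top4.png')
print(fit(c,'g',[.4222,-.1566,5.6],z0=.012))
plan((.5,.22,.25),-90)
E
```

```text
(array([ 0.4369, -0.1582,  6.4171]), np.float64(1.634))
at [ 0.4226 -0.1568  0.2476] xyz [0.1136, -0.3675, -0.0016] ang [-0.1, -0.2, 5.6] j [-0.95, -0.29, 1.05, 1.91, 0.26, 1.38, -1.44] t 15.6 w 0.684 f [-0.5 -0.3 -0.1]
```

Emit:
{"op": "carry_out", "data": {
  "motion": [
    {"xyz": [0.09,-0.37,0],"angular": [0,0,5.6]},
    {"xyz": [0.09,-0.37,0],"angular": [0,0,5.6]},
    {"xyz": [0.09,-0.37,0],"angular": [0,0,5.6]},
    {"xyz": [0.09,-0.37,0],"angular": [0,0,5.6]},
    {"xyz": [0.09,-0.37,0],"angular": [0,0,5.6]},
    {"xyz": [0.09,-0.37,0],"angular": [0,0,5.6]},
    {"xyz": [0.09,-0.37,0],"angular": [0,0,5.6]},
    {"xyz": [0.09,-0.37,0],"angular": [0,0,5.6]},
    {"xyz": [0.09,-0.37,0],"angular": [0,0,5.6]},
    {"xyz": [0.09,-0.37,0],"angular": [0,0,5.6]},
    {"xyz": [0.09,-0.37,0],"angular": [0,0,5.6]}
  ]
}}

```text
clock: 16.7
position: [0.4756, 0.2186, 0.2459]
ee_rot: [1.0, -0.001, -0.001, 0.001]
ft_force: [0.5, -0.6, 0.3]
grip_width: 0.681
grasp_force: 0.0
```

```bash
python3 - <<'E'
from h import *
c=save('wrist','w5.png')
for k,q in [('g',(.5533,.3771,2)),('f',(.566,.2737,29)),('f',(.5476,.1468,17))]: print(k,fit(c,k,q))
plan((.5476,.1468,.08),-72.7)
E
```

```text
g (array([0.5534, 0.3771, 2.1593]), np.float64(0.041))
f (array([ 0.566 ,  0.2738, 28.4709]), np.float64(0.03))
f (array([ 0.5476,  0.1468, 17.0729]), np.float64(0.029))
at [0.4757 0.2187 0.2463] xyz [0.0723, 0.0716, 0.1662] ang [0.0, 0.0, -17.5] j [-1.18, 0.1, 0.71, 1.74, -0.07, 1.33, -2.03] t 16.8 w 0.68 f [ 0.5 -0.1 -0.4]
```

View pics/w4.png

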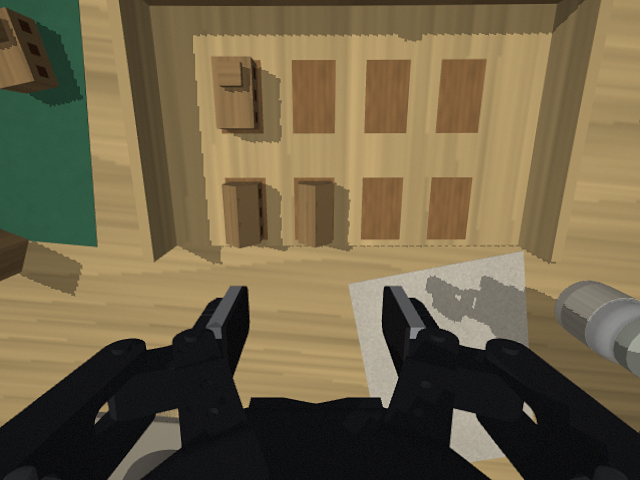

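House 1 sits squarely on its plot at (317,212), like the sample beside it. Next is the right-hand flat.

Emit:
{"op": "carry_out", "data": {
  "motion": [
    {"xyz": [0.072,0.0718,0.0],"angular": [0,0,-17.3]},
    {"xyz": [0.072,0.0718,0.04],"angular": [0,0,-17.3]},
    {"xyz": [0.072,0.0718,0.08],"angular": [0,0,-17.3]},
    {"xyz": [0.072,0.0718,0.12],"angular": [0,0,-17.3]},
    {"xyz": [0.072,0.0718,0.15],"angular": [0,0,-17.3]},
    {"xyz": [0.072,0.0718,0.166],"angular": [0,0,-17.3]},
    {"xyz": [0.072,0.0718,0.166],"angular": [0,0,-17.3]},
    {"xyz": [0.072,0.0718,0.166],"angular": [0,0,-17.3]}
  ]
}}

```text
clock: 17.55
position: [0.5484, 0.1486, 0.0824]
ee_rot: [0.989, 0.15, 0.001, -0.0]
ft_force: [-0.1, -0.8, -0.5]
grip_width: 0.68
grasp_force: 0.0
```

```bash
python3 - <<'E'
from h import *
plan((.5476,.1468,.006),-72.9)
E
```

```text
at [0.5484 0.1486 0.0824] xyz [-0.0015, 0.0015, 0.0764] ang [-0.0, -0.1, 0.2] j [-0.92, 0.4, 0.7, 1.82, -0.3, 1.03, -1.37] t 17.6 w 0.68 f [-0.1 -0.8 -0.5]
```

Emit:
{"op": "carry_out", "data": {
  "motion": [
    {"xyz": [-0.001,0.001,0.025],"angular": [0,0,0]},
    {"xyz": [-0.001,0.001,0.05],"angular": [0,0,0]},
    {"xyz": [-0.001,0.001,0.07],"angular": [0,0,0]},
    {"xyz": [-0.001,0.001,0.0765],"angular": [0,0,0]},
    {"xyz": [-0.001,0.001,0.0765],"angular": [0,0,0]},
    {"xyz": [-0.001,0.001,0.0765],"angular": [0,0,0]}
  ]
}}

```text
clock: 18.15
position: [0.5481, 0.1478, 0.006]
ee_rot: [0.989, 0.15, 0.001, -0.0]
ft_force: [0.6, 0.3, 0.5]
grip_width: 0.684
grasp_force: 0.0
```

Emit:
{"op": "carry_out", "data": {
  "motion": [
    {"xyz": [0,0,0],"angular": [0,0,0]},
    {"xyz": [0,0,0],"angular": [0,0,0]},
    {"xyz": [0,0,0],"angular": [0,0,0]},
    {"xyz": [0,0,0],"angular": [0,0,0]},
    {"xyz": [0,0,0],"angular": [0,0,0]},
    {"xyz": [0,0,0],"angular": [0,0,0]}
  ],
  "hand": 0,
  "grip_force": 30
}}

```text
clock: 18.75
position: [0.5478, 0.1478, 0.0056]
ee_rot: [0.989, 0.15, 0.001, -0.0]
ft_force: [-2.6, 0.5, 7.7]
grip_width: 0.418
grasp_force: 30.9
```

```bash
python3 - <<'E'
from h import *
plan((.5377,-.1452,.2),-84.4)
E
```

```text
at [0.5478 0.1478 0.0056] xyz [-0.0963, 0.2766, -0.1948] ang [-0.1, -0.1, 11.7] j [-0.87, 0.51, 0.64, 1.86, -0.39, 0.89, -1.31] t 18.8 w 0.418 f [-2.6  0.5  7.7]
```

Emit:
{"op": "carry_out", "data": {
  "motion": [
    {"xyz": [0,0,-0.03],"angular": [0,0,0]},
    {"xyz": [0,0,-0.07],"angular": [0,0,0]},
    {"xyz": [-0.005,0.015,-0.11],"angular": [0,0,3]},
    {"xyz": [-0.02,0.056,-0.14],"angular": [0,0,11.7]},
    {"xyz": [-0.034,0.097,-0.15],"angular": [0,0,11.7]},
    {"xyz": [-0.048,0.138,-0.15],"angular": [0,0,11.7]},
    {"xyz": [-0.062,0.179,-0.15],"angular": [0,0,11.7]},
    {"xyz": [-0.077,0.22,-0.15],"angular": [0,0,11.7]},
    {"xyz": [-0.09,0.26,-0.15],"angular": [0,0,11.7]},
    {"xyz": [-0.0963,0.2766,-0.14],"angular": [0,0,11.7]},
    {"xyz": [-0.0963,0.2766,-0.1],"angular": [0,0,11.7]},
    {"xyz": [-0.0963,0.2766,-0.08],"angular": [0,0,11.7]}
  ]
}}

```text
clock: 19.95
position: [0.5361, -0.146, 0.0825]
ee_rot: [0.999, 0.048, -0.001, -0.0]
ft_force: [-0.3, 1.2, -0.8]
grip_width: 0.416
grasp_force: 30.3
```

Emit:
{"op": "carry_out", "data": {
  "motion": [
    {"xyz": [0,0,0],"angular": [0,0,0]},
    {"xyz": [0,0,0],"angular": [0,0,0]},
    {"xyz": [0,0,0],"angular": [0,0,0]}
  ]
}}

```text
clock: 20.25
position: [0.5382, -0.1455, 0.0858]
ee_rot: [0.999, 0.049, 0.001, 0.0]
ft_force: [-0.5, -0.3, -0.6]
grip_width: 0.413
grasp_force: 30.3
```

```bash
python3 - <<'E'
from h import *
plan((.5377,-.1452,.0178),-84.4)
E
```

```text
at [ 0.5382 -0.1455  0.0858] xyz [-0.0006, -0.0003, 0.068] ang [0.0, -0.1, 0.0] j [-0.52, 0.41, 0.85, 1.85, -0.36, 1.04, -1.0] t 20.2 w 0.413 f [-0.5 -0.3 -0.6]
```

Emit:
{"op": "carry_out", "data": {
  "motion": [
    {"xyz": [-0.0005,0,0.03],"angular": [0,0,0]},
    {"xyz": [-0.0005,0,0.05],"angular": [0,0,0]},
    {"xyz": [-0.0005,0,0.063],"angular": [0,0,0]},
    {"xyz": [-0.0005,0,0.067],"angular": [0,0,0]},
    {"xyz": [-0.0005,0,0.0677],"angular": [0,0,0]},
    {"xyz": [-0.0005,0,0.0677],"angular": [0,0,0]}
  ]
}}

```text
clock: 20.85
position: [0.5375, -0.1456, 0.0176]
ee_rot: [0.999, 0.049, 0.001, 0.0]
ft_force: [0.3, 0.4, -1.3]
grip_width: 0.414
grasp_force: 30.5
```

Emit:
{"op": "carry_out", "data": {
  "motion": [
    {"xyz": [0,0,0],"angular": [0,0,0]},
    {"xyz": [0,0,0],"angular": [0,0,0]},
    {"xyz": [0,0,0],"angular": [0,0,0]},
    {"xyz": [0,0,0],"angular": [0,0,0]},
    {"xyz": [0,0,-0.03],"angular": [0,0,0]},
    {"xyz": [0,0,-0.07],"angular": [0,0,0]},
    {"xyz": [0,0,-0.11],"angular": [0,0,0]},
    {"xyz": [0,0,-0.15],"angular": [0,0,0]},
    {"xyz": [0,0,-0.19],"angular": [0,0,0]},
    {"xyz": [0,0,-0.23],"angular": [0,0,0]},
    {"xyz": [0,0,-0.23],"angular": [0,0,0]},
    {"xyz": [0,0,-0.23],"angular": [0,0,0]}
  ],
  "hand": 0.68
}}

```text
clock: 22.05
position: [0.537, -0.1454, 0.247]
ee_rot: [0.999, 0.049, 0.001, -0.0]
ft_force: [0.1, -0.0, -0.4]
grip_width: 0.683
grasp_force: 0.0
```

```bash
python3 - <<'E'
from h import *
c=save('wrist','w6.png')
plan((.48,.25,.25),-75)
E
```

```text
at [ 0.5364 -0.1452  0.246 ] xyz [-0.0176, -0.3988, -0.0038] ang [-0.0, 0.0, -9.4] j [-0.63, 0.23, 0.95, 1.67, -0.19, 1.34, -1.12] t 22.1 w 0.679 f [0.2 0.5 0. ]
```

Emit:
{"op": "carry_out", "data": {
  "motion": [
    {"xyz": [-0.018,-0.4,-0.005],"angular": [0,0,-9]},
    {"xyz": [-0.018,-0.4,-0.005],"angular": [0,0,-9]},
    {"xyz": [-0.018,-0.4,-0.005],"angular": [0,0,-9]},
    {"xyz": [-0.018,-0.4,-0.005],"angular": [0,0,-9]},
    {"xyz": [-0.018,-0.4,-0.005],"angular": [0,0,-9]},
    {"xyz": [-0.018,-0.4,-0.005],"angular": [0,0,-9]},
    {"xyz": [-0.018,-0.4,-0.005],"angular": [0,0,-9]},
    {"xyz": [-0.018,-0.4,-0.005],"angular": [0,0,-9]},
    {"xyz": [-0.018,-0.4,-0.005],"angular": [0,0,-9]},
    {"xyz": [-0.018,-0.4,-0.005],"angular": [0,0,-9]},
    {"xyz": [-0.018,-0.4,-0.005],"angular": [0,0,-9]},
    {"xyz": [-0.018,-0.4,-0.005],"angular": [0,0,-9]}
  ]
}}

```text
clock: 23.3
position: [0.4802, 0.2493, 0.2512]
ee_rot: [0.992, 0.126, -0.0, 0.0]
ft_force: [0.5, -1.2, 0.7]
grip_width: 0.681
grasp_force: 0.0
```

```bash
python3 - <<'E'
from h import *
c=save('wrist','w7.png')
for k,q in [('g',(.5533,.3771,2)),('f',(.566,.2737,29))]: print(k,fit(c,k,q))
plan((.566,.2738,.08),-61.5)
E
```

```text
g (array([0.5533, 0.3773, 2.4829]), np.float64(0.036))
f (array([ 0.5659,  0.2736, 28.6634]), np.float64(0.024))
at [0.4802 0.2495 0.2514] xyz [0.0893, -0.0021, 0.1714] ang [-0.0, 0.0, -14.0] j [-1.15, 0.14, 0.65, 1.68, -0.09, 1.35, -1.8] t 23.4 w 0.681 f [ 0.6  0.3 -0.6]
```

View pics/w7.png

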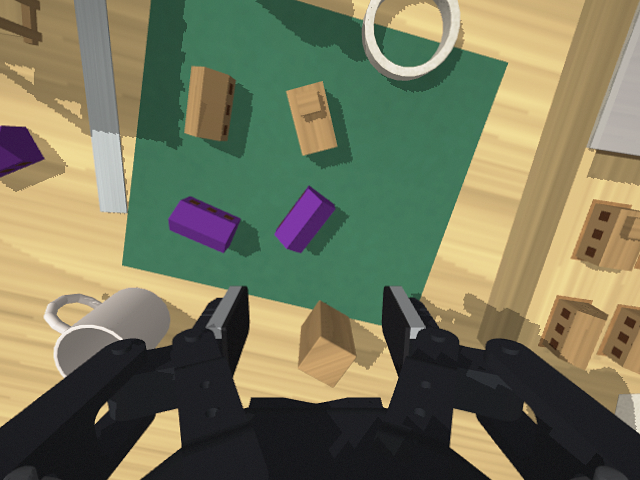

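The view shows the flat house at (312,118) and the gable at (210,103), unmoved. The purple look-alike at (305,220) is clear of the grasp.

Emit:
{"op": "carry_out", "data": {
  "motion": [
    {"xyz": [0.089,-0.002,0.0],"angular": [0,0,-14]},
    {"xyz": [0.089,-0.002,0.04],"angular": [0,0,-14]},
    {"xyz": [0.089,-0.002,0.08],"angular": [0,0,-14]},
    {"xyz": [0.089,-0.002,0.12],"angular": [0,0,-14]},
    {"xyz": [0.089,-0.002,0.15],"angular": [0,0,-14]},
    {"xyz": [0.089,-0.002,0.17],"angular": [0,0,-14]},
    {"xyz": [0.089,-0.002,0.17],"angular": [0,0,-14]},
    {"xyz": [0.089,-0.002,0.17],"angular": [0,0,-14]}
  ]
}}

```text
clock: 24.15
position: [0.5659, 0.2747, 0.0824]
ee_rot: [0.969, 0.246, 0.0, 0.0]
ft_force: [0.6, 0.0, 0.5]
grip_width: 0.679
grasp_force: 0.0
```

```bash
python3 - <<'E'
from h import *
plan((.566,.2737,.006),-61.4)
E
```

```text
at [0.5659 0.2747 0.0824] xyz [-0.0005, 0.0009, 0.0764] ang [0.0, -0.0, -0.1] j [-0.97, 0.51, 0.59, 1.64, -0.31, 1.08, -1.37] t 24.1 w 0.679 f [0.6 0.  0.5]
```

Emit:
{"op": "carry_out", "data": {
  "motion": [
    {"xyz": [0,0.001,0.025],"angular": [0,0,0]},
    {"xyz": [0,0.001,0.05],"angular": [0,0,0]},
    {"xyz": [0,0.001,0.07],"angular": [0,0,0]},
    {"xyz": [0,0.001,0.0765],"angular": [0,0,0]},
    {"xyz": [0,0.001,0.0765],"angular": [0,0,0]},
    {"xyz": [0,0.001,0.0765],"angular": [0,0,0]}
  ]
}}

```text
clock: 24.75
position: [0.567, 0.2748, 0.0069]
ee_rot: [0.969, 0.247, 0.001, -0.0]
ft_force: [1.0, -0.2, -0.4]
grip_width: 0.681
grasp_force: 0.0
```

Emit:
{"op": "carry_out", "data": {
  "motion": [
    {"xyz": [0,0,0],"angular": [0,0,0]},
    {"xyz": [0,0,0],"angular": [0,0,0]},
    {"xyz": [0,0,0],"angular": [0,0,0]},
    {"xyz": [0,0,0],"angular": [0,0,0]},
    {"xyz": [0,0,0],"angular": [0,0,0]},
    {"xyz": [0,0,0],"angular": [0,0,0]}
  ],
  "hand": 0,
  "grip_force": 30
}}

```text
clock: 25.35
position: [0.5668, 0.2748, 0.0065]
ee_rot: [0.969, 0.247, 0.001, -0.0]
ft_force: [-0.9, 0.1, 7.1]
grip_width: 0.416
grasp_force: 31.5
```

```bash
python3 - <<'E'
from h import *
plan((.545,-.2199,.2),-84.4)
E
```

```text
at [0.5668 0.2748 0.0065] xyz [-0.2554, 0.4239, -0.1942] ang [-0.0, -0.1, 23.0] j [-0.94, 0.61, 0.54, 1.68, -0.37, 0.95, -1.33] t 25.4 w 0.416 f [-0.9  0.1  7.1]
```

Emit:
{"op": "carry_out", "data": {
  "motion": [
    {"xyz": [0,0,-0.03],"angular": [0,0,0]},
    {"xyz": [0,0,-0.07],"angular": [0,0,0]},
    {"xyz": [-0.008,0.013,-0.11],"angular": [0,0,4]},
    {"xyz": [-0.03,0.05,-0.15],"angular": [0,0,10]},
    {"xyz": [-0.05,0.085,-0.17],"angular": [0,0,16]},
    {"xyz": [-0.072,0.12,-0.17],"angular": [0,0,23]},
    {"xyz": [-0.097,0.16,-0.17],"angular": [0,0,23]},
    {"xyz": [-0.12,0.2,-0.17],"angular": [0,0,23]},
    {"xyz": [-0.145,0.24,-0.17],"angular": [0,0,23]},
    {"xyz": [-0.17,0.28,-0.17],"angular": [0,0,23]},
    {"xyz": [-0.193,0.32,-0.17],"angular": [0,0,23]},
    {"xyz": [-0.217,0.36,-0.17],"angular": [0,0,23]}
  ]
}}

```text
clock: 26.55
position: [0.5474, -0.1471, 0.1756]
ee_rot: [0.999, 0.049, 0.0, -0.0]
ft_force: [0.6, 0.7, -0.3]
grip_width: 0.417
grasp_force: 30.4
```

```bash
python3 - <<'E'
from h import *
plan((.5462,-.2198,.08),-84.4)
E
```

```text
at [ 0.5474 -0.1471  0.1756] xyz [-0.0084, 0.0723, 0.0955] ang [-0.0, -0.1, 0.0] j [-0.55, 0.32, 0.89, 1.73, -0.27, 1.21, -1.07] t 26.6 w 0.417 f [ 0.6  0.7 -0.3]
```

Emit:
{"op": "carry_out", "data": {
  "motion": [
    {"xyz": [-0.0045,0.035,0],"angular": [0,0,0]},
    {"xyz": [-0.0084,0.0725,0.01],"angular": [0,0,0]},
    {"xyz": [-0.0084,0.0725,0.04],"angular": [0,0,0]},
    {"xyz": [-0.0084,0.0725,0.07],"angular": [0,0,0]},
    {"xyz": [-0.0084,0.0725,0.095],"angular": [0,0,0]},
    {"xyz": [-0.0084,0.0725,0.095],"angular": [0,0,0]},
    {"xyz": [-0.0084,0.0725,0.095],"angular": [0,0,0]}
  ]
}}

```text
clock: 27.25
position: [0.5464, -0.2187, 0.0808]
ee_rot: [0.999, 0.049, -0.0, 0.0]
ft_force: [-0.8, -0.4, -0.5]
grip_width: 0.413
grasp_force: 30.4
```

```bash
python3 - <<'E'
from h import *
plan((.5462,-.2198,.0187),-84.4)
E
```

```text
at [ 0.5464 -0.2187  0.0808] xyz [-0.0003, 0.001, 0.0621] ang [0.0, 0.0, -0.0] j [-0.35, 0.49, 0.83, 1.76, -0.41, 1.06, -0.85] t 27.2 w 0.413 f [-0.8 -0.4 -0.5]
```

Emit:
{"op": "carry_out", "data": {
  "motion": [
    {"xyz": [0,0.001,0.03],"angular": [0,0,0]},
    {"xyz": [0,0.001,0.05],"angular": [0,0,0]},
    {"xyz": [0,0.001,0.06],"angular": [0,0,0]},
    {"xyz": [0,0.001,0.0623],"angular": [0,0,0]},
    {"xyz": [0,0.001,0.0623],"angular": [0,0,0]},
    {"xyz": [0,0.001,0.0623],"angular": [0,0,0]}
  ]
}}

```text
clock: 27.85
position: [0.5474, -0.2199, 0.0192]
ee_rot: [0.999, 0.049, 0.001, 0.0]
ft_force: [0.4, -0.1, -0.9]
grip_width: 0.415
grasp_force: 30.5
```

Emit:
{"op": "carry_out", "data": {
  "motion": [
    {"xyz": [0,0,0],"angular": [0,0,0]},
    {"xyz": [0,0,0],"angular": [0,0,0]},
    {"xyz": [0,0,0],"angular": [0,0,0]},
    {"xyz": [0,0,0],"angular": [0,0,0]},
    {"xyz": [0,0,-0.03],"angular": [0,0,0]},
    {"xyz": [0,0,-0.07],"angular": [0,0,0]},
    {"xyz": [0,0,-0.11],"angular": [0,0,0]},
    {"xyz": [0,0,-0.15],"angular": [0,0,0]},
    {"xyz": [0,0,-0.19],"angular": [0,0,0]},
    {"xyz": [0,0,-0.23],"angular": [0,0,0]},
    {"xyz": [0,0,-0.23],"angular": [0,0,0]},
    {"xyz": [0,0,-0.23],"angular": [0,0,0]}
  ],
  "hand": 0.68
}}

```text
clock: 29.05
position: [0.5467, -0.2196, 0.2482]
ee_rot: [0.999, 0.049, 0.001, -0.0]
ft_force: [0.1, 0.2, -0.7]
grip_width: 0.683
grasp_force: 0.0
```

```bash
python3 - <<'E'
from h import *
plan((.5,.36,.25),-90)
E
```

```text
at [ 0.5467 -0.2196  0.2482] xyz [0.01, -0.5814, -0.0017] ang [-0.0, -0.1, 5.6] j [-0.43, 0.33, 0.93, 1.58, -0.27, 1.37, -0.95] t 29.1 w 0.683 f [ 0.1  0.2 -0.7]
```

Emit:
{"op": "carry_out", "data": {
  "motion": [
    {"xyz": [0.01,-0.56,-0.005],"angular": [0,0,3]},
    {"xyz": [0.01,-0.56,-0.005],"angular": [0,0,3]},
    {"xyz": [0.01,-0.56,-0.005],"angular": [0,0,3]},
    {"xyz": [0.01,-0.56,-0.005],"angular": [0,0,3]},
    {"xyz": [0.01,-0.56,-0.005],"angular": [0,0,3]},
    {"xyz": [0.01,-0.56,-0.005],"angular": [0,0,3]},
    {"xyz": [0.01,-0.56,-0.005],"angular": [0,0,3]},
    {"xyz": [0.01,-0.56,-0.005],"angular": [0,0,3]},
    {"xyz": [0.01,-0.56,-0.005],"angular": [0,0,3]},
    {"xyz": [0.01,-0.56,-0.005],"angular": [0,0,3]},
    {"xyz": [0.01,-0.56,-0.005],"angular": [0,0,3]},
    {"xyz": [0.01,-0.56,-0.005],"angular": [0,0,3]}
  ]
}}

```text
clock: 30.25
position: [0.4984, 0.3455, 0.2499]
ee_rot: [1.0, 0.027, -0.002, 0.0]
ft_force: [0.1, 0.7, -0.8]
grip_width: 0.681
grasp_force: 0.0
```

Emit:
{"op": "carry_out", "data": {
  "motion": [
    {"xyz": [0,0,0],"angular": [0,0,0]},
    {"xyz": [0,0,0],"angular": [0,0,0]},
    {"xyz": [0,0,0],"angular": [0,0,0]}
  ]
}}

```text
clock: 30.55
position: [0.5026, 0.3365, 0.2527]
ee_rot: [1.0, 0.021, -0.0, 0.0]
ft_force: [-0.1, -0.5, 0.3]
grip_width: 0.682
grasp_force: 0.0
```

```bash
python3 - <<'E'
from h import *
c=save('wrist','w8.png')
q,e=fit(c,'g',(.5533,.3771,2));print(q,e)
plan((q[0],q[1],.08),q[2]-90)
E
```

```text
[0.5535 0.3773 1.8942] 0.037
at [0.5025 0.3367 0.2529] xyz [0.0526, -0.0384, 0.1729] ang [-0.0, -0.0, 0.5] j [-1.19, 0.31, 0.66, 1.52, -0.19, 1.38, -2.04] t 30.6 w 0.677 f [ 0.1 -0.3 -0.1]
```

View pics/w8.png

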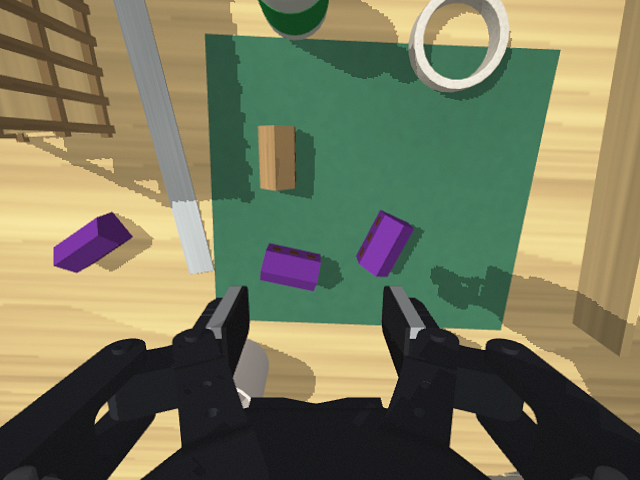

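The last gable is at (277,158), unmoved, with the glue bottle behind it at (293,10). I'll check the clearance to the bottle.

```bash
python3 - <<'E'
from h import *
c=load('top0.png');print('cap',onz(c,187,148,.17),'cap if .16',onz(c,187,148,.16))
c=load('w8.png');E=c['extrinsics'];print(E[:3,3]); o=get_obs()['position']
print('bottle front at row38, z=0/0.05/0.1',[onz(c,293,38,z).round(3).tolist() for z in (0,.05,.1)])
c=load('side0.png');print('side base',onz(c,299,205,0))
E
```

```text
cap [0.69572295 0.35985002 0.17      ] cap if .16 [0.69790112 0.3623898  0.16      ]
[0.57214096 0.33880463 0.39468251]
bottle front at row38, z=0/0.05/0.1 [[0.67, 0.365, 0.0], [0.658, 0.361, 0.05], [0.645, 0.358, 0.1]]
side base [6.92674830e-01 3.50535251e-01 1.11022302e-16]
```

Emit:
{"op": "carry_out", "data": {
  "motion": [
    {"xyz": [0.0456,-0.0384,0.0],"angular": [0,0,0.4]},
    {"xyz": [0.0456,-0.0384,0.04],"angular": [0,0,0.4]},
    {"xyz": [0.0456,-0.0384,0.08],"angular": [0,0,0.4]},
    {"xyz": [0.0456,-0.0384,0.12],"angular": [0,0,0.4]},
    {"xyz": [0.0456,-0.0384,0.15],"angular": [0,0,0.4]},
    {"xyz": [0.0456,-0.0384,0.17],"angular": [0,0,0.4]},
    {"xyz": [0.0456,-0.0384,0.17],"angular": [0,0,0.4]},
    {"xyz": [0.0456,-0.0384,0.17],"angular": [0,0,0.4]}
  ]
}}

```text
clock: 31.4
position: [0.5463, 0.3785, 0.0838]
ee_rot: [1.0, 0.019, 0.0, -0.0]
ft_force: [0.0, 0.3, 1.6]
grip_width: 0.678
grasp_force: 0.0
```

```bash
python3 - <<'E'
from h import *
plan((.5465,.3771,.006),-87.8)
E
```

```text
at [0.5463 0.3785 0.0838] xyz [0.0001, 0.0014, 0.0778] ang [-0.0, -0.0, -0.1] j [-1.1, 0.59, 0.59, 1.54, -0.35, 1.12, -1.97] t 31.4 w 0.678 f [0.  0.3 1.6]
```

Emit:
{"op": "carry_out", "data": {
  "motion": [
    {"xyz": [0,0.001,0.025],"angular": [0,0,0]},
    {"xyz": [0,0.001,0.05],"angular": [0,0,0]},
    {"xyz": [0,0.001,0.07],"angular": [0,0,0]},
    {"xyz": [0,0.001,0.078],"angular": [0,0,0]},
    {"xyz": [0,0.001,0.078],"angular": [0,0,0]},
    {"xyz": [0,0.001,0.078],"angular": [0,0,0]}
  ]
}}

```text
clock: 32.0
position: [0.5467, 0.3787, 0.0066]
ee_rot: [1.0, 0.019, 0.001, -0.001]
ft_force: [0.3, 0.3, 0.7]
grip_width: 0.679
grasp_force: 0.0
```

Emit:
{"op": "carry_out", "data": {
  "motion": [
    {"xyz": [0,0,0],"angular": [0,0,0]},
    {"xyz": [0,0,0],"angular": [0,0,0]},
    {"xyz": [0,0,0],"angular": [0,0,0]},
    {"xyz": [0,0,0],"angular": [0,0,0]},
    {"xyz": [0,0,0],"angular": [0,0,0]},
    {"xyz": [0,0,0],"angular": [0,0,0]}
  ],
  "hand": 0,
  "grip_force": 30
}}

```text
clock: 32.6
position: [0.5465, 0.3788, 0.0063]
ee_rot: [1.0, 0.019, 0.001, -0.001]
ft_force: [-1.9, -0.3, 7.1]
grip_width: 0.417
grasp_force: 31.6
```

```bash
python3 - <<'E'
from h import *
o=get_obs();p=np.array(o['position']);A=R.from_quat(o['ee_rot'])
print('house in tool',A.inv().apply(np.array([.5535,.3773,0])-p))
plan((.4296-.0070,-.2312-.0007,.2),-84.4)
E
```

```text
house in tool [0.00691549 0.00176754 0.00631642]
at [0.5465 0.3788 0.0063] xyz [-0.1468, 0.6052, -0.1949] ang [-0.1, -0.1, -3.4] j [-1.07, 0.68, 0.55, 1.58, -0.4, 0.99, -1.93] t 32.6 w 0.417 f [-1.9 -0.3  7.1]
```

Emit:
{"op": "carry_out", "data": {
  "motion": [
    {"xyz": [0,0,-0.03],"angular": [0,0,0]},
    {"xyz": [0,0,-0.07],"angular": [0,0,0]},
    {"xyz": [-0.004,0.015,-0.11],"angular": [0,0,0]},
    {"xyz": [-0.013,0.055,-0.15],"angular": [0,0,-3.4]},
    {"xyz": [-0.024,0.1,-0.19],"angular": [0,0,-3.4]},
    {"xyz": [-0.035,0.145,-0.195],"angular": [0,0,-3.4]},
    {"xyz": [-0.046,0.19,-0.195],"angular": [0,0,-3.4]},
    {"xyz": [-0.057,0.235,-0.195],"angular": [0,0,-3.4]},
    {"xyz": [-0.068,0.28,-0.195],"angular": [0,0,-3.4]},
    {"xyz": [-0.079,0.325,-0.195],"angular": [0,0,-3.4]},
    {"xyz": [-0.09,0.37,-0.195],"angular": [0,0,-3.4]},
    {"xyz": [-0.1,0.41,-0.195],"angular": [0,0,-3.4]}
  ]
}}

```text
clock: 33.8
position: [0.4606, -0.0377, 0.2]
ee_rot: [0.999, 0.048, 0.0, -0.001]
ft_force: [-0.5, -0.5, 0.7]
grip_width: 0.417
grasp_force: 30.7
```

```bash
python3 - <<'E'
from h import *
plan((.4227,-.2319,.2),-84.4)
E
```

```text
at [ 0.4606 -0.0377  0.2   ] xyz [-0.0564, 0.1897, -0.0003] ang [-0.1, -0.0, -0.1] j [-0.91, -0.07, 0.88, 1.95, 0.06, 1.23, -1.53] t 33.8 w 0.417 f [-0.5 -0.5  0.7]
```

Emit:
{"op": "carry_out", "data": {
  "motion": [
    {"xyz": [-0.013,0.045,0],"angular": [0,0,0]},
    {"xyz": [-0.026,0.088,0],"angular": [0,0,0]},
    {"xyz": [-0.039,0.13,0],"angular": [0,0,0]},
    {"xyz": [-0.05,0.17,0],"angular": [0,0,0]},
    {"xyz": [-0.0564,0.19,0.01],"angular": [0,0,0]},
    {"xyz": [-0.0564,0.19,0.04],"angular": [0,0,0]},
    {"xyz": [-0.0564,0.19,0.08],"angular": [0,0,0]},
    {"xyz": [-0.0564,0.19,0.11],"angular": [0,0,0]},
    {"xyz": [-0.0564,0.19,0.12],"angular": [0,0,0]},
    {"xyz": [-0.0564,0.19,0.12],"angular": [0,0,0]},
    {"xyz": [-0.0564,0.19,0.12],"angular": [0,0,0]},
    {"xyz": [-0.0564,0.19,0.12],"angular": [0,0,0]}
  ]
}}

```text
clock: 35.0
position: [0.4249, -0.2301, 0.0813]
ee_rot: [0.999, 0.049, 0.001, -0.0]
ft_force: [-0.2, -0.3, -0.7]
grip_width: 0.415
grasp_force: 30.6
```

```bash
python3 - <<'E'
from h import *
plan((.4227,-.2319,.0185),-84.4)
E
```

```text
at [ 0.4249 -0.2301  0.0813] xyz [-0.0026, 0.0016, 0.0628] ang [0.0, -0.2, 0.0] j [-0.57, 0.29, 1.1, 2.04, -0.31, 0.99, -0.78] t 35.0 w 0.415 f [-0.2 -0.3 -0.7]
```

Emit:
{"op": "carry_out", "data": {
  "motion": [
    {"xyz": [-0.0023,0.0015,0.03],"angular": [0,0,0]},
    {"xyz": [-0.0023,0.0015,0.05],"angular": [0,0,0]},
    {"xyz": [-0.0023,0.0015,0.06],"angular": [0,0,0]},
    {"xyz": [-0.0023,0.0015,0.063],"angular": [0,0,0]},
    {"xyz": [-0.0023,0.0015,0.063],"angular": [0,0,0]},
    {"xyz": [-0.0023,0.0015,0.063],"angular": [0,0,0]}
  ]
}}

```text
clock: 35.6
position: [0.4226, -0.2318, 0.0181]
ee_rot: [0.999, 0.049, 0.001, -0.0]
ft_force: [-2.2, 1.3, 6.8]
grip_width: 0.417
grasp_force: 31.9
```

Emit:
{"op": "carry_out", "data": {
  "motion": [
    {"xyz": [0,0,0],"angular": [0,0,0]},
    {"xyz": [0,0,0],"angular": [0,0,0]},
    {"xyz": [0,0,0],"angular": [0,0,0]},
    {"xyz": [0,0,0],"angular": [0,0,0]},
    {"xyz": [0,0,-0.03],"angular": [0,0,0]},
    {"xyz": [0,0,-0.07],"angular": [0,0,0]},
    {"xyz": [0,0,-0.11],"angular": [0,0,0]},
    {"xyz": [0,0,-0.15],"angular": [0,0,0]},
    {"xyz": [0,0,-0.19],"angular": [0,0,0]},
    {"xyz": [0,0,-0.23],"angular": [0,0,0]},
    {"xyz": [0,0,-0.23],"angular": [0,0,0]},
    {"xyz": [0,0,-0.23],"angular": [0,0,0]}
  ],
  "hand": 0.68
}}

```text
clock: 36.8
position: [0.4221, -0.2314, 0.2471]
ee_rot: [0.999, 0.049, 0.001, -0.001]
ft_force: [-0.2, 0.5, -1.8]
grip_width: 0.678
grasp_force: 0.0
```

```bash
python3 - <<'E'
from h import *
save('wrist','w9.png');save('top','top9.png')
plan((.6635,-.169,.16),-84.4)
E
```

```text
at [ 0.4212 -0.2313  0.2459] xyz [0.2474, -0.0384, 0.0856] ang [-0.0, 0.1, -0.0] j [-0.86, -0.14, 1.2, 1.85, 0.13, 1.34, -1.16] t 36.9 w 0.683 f [-0.5 -0.1 -0.1]
```

View pics/w9.png

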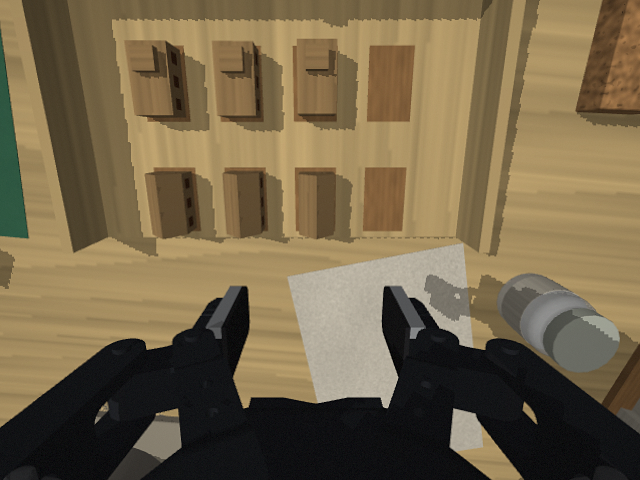

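All six plots-row houses are upright, with the third flat at (317,77) perhaps slightly right of its plot. I'll overlay the ideal outlines to check.

```bash
python3 - <<'E'
from h import *
c=load('w9.png');i=cv2.resize(c['img'][20:250,110:420,::-1],None,fx=2.5,fy=2.5,interpolation=cv2.INTER_CUBIC)
E=[(0,1),(2,3),(4,5),(6,7),(1,3),(5,7),(1,5),(3,7),(0,2),(4,6),(0,4),(2,6)]
for k,x,y in [('f',.5377,-.1452),('f',.545,-.2199),('g',.4222,-.1566),('g',.4296,-.2312)]:
    u=((proj(c,world(k,(x,y,5.62),.012))-[110,20]+.5)*2.5*16).astype(int)
    for a,b in E+([(8,9)] if k=='g' else []): cv2.line(i,tuple(map(int,u[a])),tuple(map(int,u[b])),(0,0,255),1,cv2.LINE_AA,4)
cv2.imwrite('pics/ov9.png',i)
E
```

```text
(no output)
```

View pics/ov9.png

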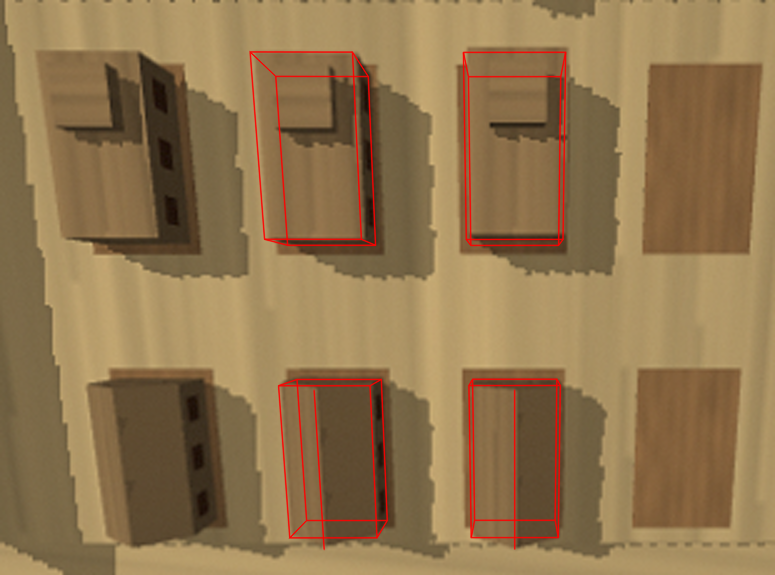

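The outlines match all four placed houses within 1–2 mm. Now I'll close the cover.

Emit:
{"op": "carry_out", "data": {
  "motion": [
    {"xyz": [0.05,-0.008,0],"angular": [0,0,0]},
    {"xyz": [0.098,-0.015,0],"angular": [0,0,0]},
    {"xyz": [0.146,-0.022,0],"angular": [0,0,0]},
    {"xyz": [0.194,-0.03,0],"angular": [0,0,0]},
    {"xyz": [0.235,-0.038,0.02],"angular": [0,0,0]},
    {"xyz": [0.2474,-0.0384,0.06],"angular": [0,0,0]},
    {"xyz": [0.2474,-0.0384,0.086],"angular": [0,0,0]},
    {"xyz": [0.2474,-0.0384,0.086],"angular": [0,0,0]},
    {"xyz": [0.2474,-0.0384,0.086],"angular": [0,0,0]}
  ],
  "hand": 0.8
}}

```text
clock: 37.8
position: [0.6628, -0.1705, 0.1592]
ee_rot: [0.999, 0.048, -0.002, 0.001]
ft_force: [0.2, -0.6, 0.3]
grip_width: 0.798
grasp_force: 0.0
```

```bash
python3 - <<'E'
from h import *
plan((.6635,-.169,.0815),-84.4)
c=save('wrist','w10.png');print(np.round(proj(c,[[.6635-.035,-.1725,.105],[.6635+.035,-.1655,.105]])))
m=c['img'].astype(int);m=(m[...,0]>1.6*m[...,1])&(m[...,0]>90);v,u=np.nonzero(m[:300]);print(u.min(),u.max(),v.min(),v.max(),np.median(u),len(u))
E
```

```text
at [ 0.6628 -0.1705  0.1592] xyz [0.0012, -0.0015, 0.0777] ang [0.1, 0.2, -0.1] j [-0.44, 0.7, 0.99, 1.41, -0.58, 1.34, -0.91] t 37.8 w 0.798 f [ 0.2 -0.6  0.3]
[[312. 313.]
 [311. 201.]]
300 324 205 298 300.0 14
```

Emit:
{"op": "carry_out", "data": {
  "motion": [
    {"xyz": [0.001,-0.0015,0.025],"angular": [0,0,0]},
    {"xyz": [0.001,-0.0015,0.05],"angular": [0,0,0]},
    {"xyz": [0.001,-0.0015,0.07],"angular": [0,0,0]},
    {"xyz": [0.001,-0.0015,0.077],"angular": [0,0,0]},
    {"xyz": [0.001,-0.0015,0.077],"angular": [0,0,0]},
    {"xyz": [0.001,-0.0015,0.077],"angular": [0,0,0]}
  ]
}}

```text
clock: 38.45
position: [0.6656, -0.1683, 0.0859]
ee_rot: [0.999, 0.049, 0.001, 0.0]
ft_force: [0.0, -0.3, 0.2]
grip_width: 0.802
grasp_force: 0.0
```

Emit:
{"op": "carry_out", "data": {
  "motion": [
    {"xyz": [0,0,0],"angular": [0,0,0]},
    {"xyz": [0,0,0],"angular": [0,0,0]},
    {"xyz": [0,0,0],"angular": [0,0,0]},
    {"xyz": [0,0,0],"angular": [0,0,0]},
    {"xyz": [0,0,0],"angular": [0,0,0]},
    {"xyz": [0,0,0],"angular": [0,0,0]},
    {"xyz": [0,0,0],"angular": [0,0,0]},
    {"xyz": [0,0,0],"angular": [0,0,0]}
  ],
  "hand": 0,
  "grip_force": 40
}}

```text
clock: 39.25
position: [0.6652, -0.1686, 0.0844]
ee_rot: [0.999, 0.048, 0.0, 0.001]
ft_force: [0.8, -5.5, 5.6]
grip_width: 0.179
grasp_force: 42.7
```

```bash
python3 - <<'E'
from h import *
p=np.array(get_obs()['position']);t=np.radians(5.62)
plan(p-.24*np.array([np.cos(t),np.sin(t),0]),-84.4)
E
```

```text
at [ 0.6652 -0.1686  0.0844] xyz [-0.24, 0.0003, -0.0002] ang [0.1, -0.0, -0.0] j [-0.43, 0.76, 0.94, 1.48, -0.63, 1.22, -0.88] t 39.2 w 0.179 f [ 0.8 -5.5  5.6]
```

Emit:
{"op": "carry_out", "data": {
  "motion": [
    {"xyz": [-0.01,0,0],"angular": [0,0,0]},
    {"xyz": [-0.03,0,0],"angular": [0,0,0]},
    {"xyz": [-0.05,0,0],"angular": [0,0,0]},
    {"xyz": [-0.072,0,0],"angular": [0,0,0]},
    {"xyz": [-0.094,0,0],"angular": [0,0,0]},
    {"xyz": [-0.116,0,0],"angular": [0,0,0]},
    {"xyz": [-0.138,0,0],"angular": [0,0,0]},
    {"xyz": [-0.16,0,0],"angular": [0,0,0]},
    {"xyz": [-0.18,0,0],"angular": [0,0,0]},
    {"xyz": [-0.2,0,0],"angular": [0,0,0]},
    {"xyz": [-0.215,0,0],"angular": [0,0,0]},
    {"xyz": [-0.222,0,0],"angular": [0,0,0]}
  ]
}}

```text
clock: 40.45
position: [0.4439, -0.1907, 0.0843]
ee_rot: [0.999, 0.048, 0.001, 0.001]
ft_force: [4.4, -10.7, -0.6]
grip_width: 0.179
grasp_force: 42.1
```

Emit:
{"op": "carry_out", "data": {
  "motion": [
    {"xyz": [-0.002,0,0],"angular": [0,0,0]},
    {"xyz": [-0.005,0,0],"angular": [0,0,0]},
    {"xyz": [-0.008,0,0],"angular": [0,0,0]},
    {"xyz": [-0.011,0,0],"angular": [0,0,0]},
    {"xyz": [-0.011,0,0],"angular": [0,0,0]}
  ]
}}

```text
clock: 40.95
position: [0.4334, -0.1917, 0.0842]
ee_rot: [0.999, 0.048, 0.001, 0.001]
ft_force: [0.7, -8.9, 2.8]
grip_width: 0.176
grasp_force: 42.5
```

Emit:
{"op": "carry_out", "data": {
  "motion": [
    {"xyz": [-0.002,0,0],"angular": [0,0,0]},
    {"xyz": [-0.005,0,0],"angular": [0,0,0]},
    {"xyz": [-0.007,0,0],"angular": [0,0,0]},
    {"xyz": [-0.007,0,0],"angular": [0,0,0]}
  ]
}}

```text
clock: 41.35
position: [0.4278, -0.1923, 0.0843]
ee_rot: [0.999, 0.049, 0.002, 0.002]
ft_force: [8.2, -11.2, -8.0]
grip_width: 0.178
grasp_force: 41.1
```

Emit:
{"op": "carry_out", "data": {
  "motion": [
    {"xyz": [-0.002,0,0],"angular": [0,0,0]},
    {"xyz": [-0.005,0,0],"angular": [0,0,0]},
    {"xyz": [-0.006,0,0],"angular": [0,0,0]},
    {"xyz": [-0.006,0,0],"angular": [0,0,0]}
  ]
}}

```text
clock: 41.75
position: [0.4267, -0.1924, 0.085]
ee_rot: [0.999, 0.05, 0.007, 0.003]
ft_force: [35.4, -13.0, -35.2]
grip_width: 0.178
grasp_force: 40.1
```

Emit:
{"op": "carry_out", "data": {
  "motion": [
    {"xyz": [0.003,0,0],"angular": [0,0,0]},
    {"xyz": [0.006,0,0],"angular": [0,0,0]},
    {"xyz": [0.0065,0,0],"angular": [0,0,0]},
    {"xyz": [0.0065,0,0],"angular": [0,0,0]}
  ]
}}

```text
clock: 42.15
position: [0.4278, -0.1923, 0.0848]
ee_rot: [0.999, 0.049, 0.001, 0.001]
ft_force: [0.3, -6.5, 9.5]
grip_width: 0.177
grasp_force: 46.3
```

Emit:
{"op": "carry_out", "data": {
  "motion": [
    {"xyz": [0,0,0],"angular": [0,0,0]},
    {"xyz": [0,0,0],"angular": [0,0,0]},
    {"xyz": [0,0,0],"angular": [0,0,0]},
    {"xyz": [0,0,0],"angular": [0,0,0]},
    {"xyz": [0,0,0],"angular": [0,0,0]},
    {"xyz": [0,0,-0.03],"angular": [0,0,0]},
    {"xyz": [0,0,-0.06],"angular": [0,0,0]},
    {"xyz": [0,0,-0.1],"angular": [0,0,0]},
    {"xyz": [0,0,-0.13],"angular": [0,0,0]},
    {"xyz": [0,0,-0.15],"angular": [0,0,0]},
    {"xyz": [0,0,-0.15],"angular": [0,0,0]}
  ],
  "hand": 1
}}

```text
clock: 43.25
position: [0.428, -0.1911, 0.2361]
ee_rot: [0.999, 0.049, 0.003, -0.001]
ft_force: [0.8, -0.2, -0.6]
grip_width: 1.001
grasp_force: 0.0
```

```bash
python3 - <<'E'
from h import *
c=save('wrist','w11.png');t=np.radians(5.62);C,S=np.cos(t),np.sin(t)
i=c['img'][:,:,::-1].copy()
P=np.array([(x,y) for x,y in [(-.1075,.205),(.1075,.205),(.1075,-.205),(-.1075,-.205)]])
u=proj(c,np.c_[.4836+C*P[:,0]-S*P[:,1],-.1882+S*P[:,0]+C*P[:,1],np.full(4,.075)])
cv2.polylines(i,[u.astype(np.int32)],True,(0,0,255),1);print(u.round())
cv2.imwrite('pics/fin.png',cv2.convertScaleAbs(i,alpha=1.3))
E
```

```text
[[ 97. 277.]
 [ 48.  13.]
 [588.  12.]
 [538. 276.]]
```

View pics/fin.png

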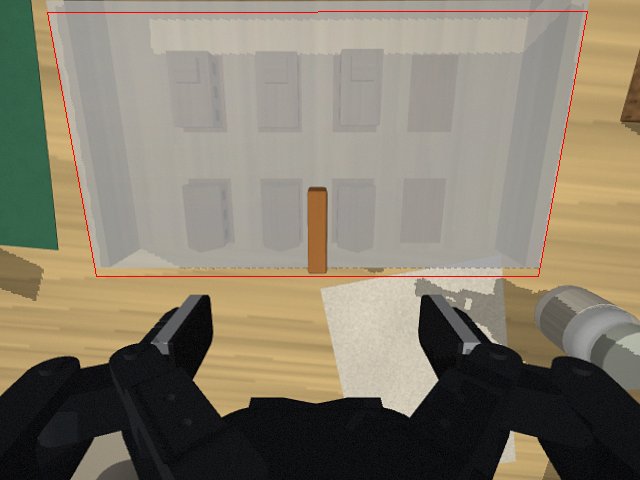

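The final view shows the cover over both rows at its stop (handle at (317,230)). Its total travel measured 0.239 m, which matches 0.24 m. All houses are square on their plots and the gripper is clear.

```bash
python3 -c "
from h import *
print(hand_in())"
```

```text
the job is handed in; nothing more can be done
None
```

The job is handed in: two gabled and two flat-roofed houses stand squarely on plots in their own rows, and the cover was slid fully back first, then fully shut at the end; the tower and the other things were left alone.

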